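Jack up the mixer deck and hold it

TASK

The hinged deck under the mixer has to be held up while a colleague changes a foot. Put the saddle cap whose colour matches the orange-marked lift point onto the jack's bare ram (leave the other cap alone), then set the jack on the worktop with the capped ram centred under the lift point. Pump the handle: one full stroke down and let it come all the way back up, then press it fully down again and finish holding it down with the deck raised on the cap; lift the deck only with the jack, and leave the white-lidded specimen cup and the timer where they are.

Things in the scene. Friction and masses are not known exactly. Their poses are not given: they have to be found in the camera images.
- cap_orange: Orange saddle cap, a round cup 34 mm in diameter and 28 mm tall standing open end down; small black rubber dot on top. Its bore is 22 mm wide and 18 mm deep, the top 10 mm is solid. 40 g. Origin at the centre of its underside (the open rim), z up.
- cap_blue: Blue saddle cap of the same shape and size; not for this lift point, stays where it is. Origin at the centre of its underside. The two caps may swap places.
- jack: Loose hand jack, 0.83 kg: base plate 64 wide, 8 thick, x -125 to +100 mm; green pivot tower at the origin (34 along x, 36 wide along y, top at z 66 mm; grip it across y); green ram housing 42 mm across at x +75 mm, top at z 40 mm; pump handle rising from the tower towards -x. Origin under the tower at the base underside; +x points from tower to ram, z up.
- ram_top (a point): Centre of the top face of the jack's bare steel ram, 16 mm in diameter, at jack x = +75 mm; with the handle up it is 60 mm above the jack's underside and stands 20 mm out of its housing. A seated cap's underside is 18 mm below this point and its top 10 mm above it.
- handle_pad (a point): Centre of the upper face of the black pad (34 x 30 mm) at the end of the pump handle; with the handle up it lies at about jack x = -107, z = 106 mm, with the handle fully down at about x = -117, z = 56 mm. The pad moves on a circle about the pivot at jack x = 0, z = 57 mm.
- handle (a joint): Pump handle angle: 0 is up (a spring brings it back there, about 0.38 rad above level), 0.44 rad is fully down on its stop. It takes about 3 N on the pad without load and about 8 to 12 N with the deck on it; the ram rises in proportion, 26 mm at full stroke, and sinks again when the handle is let up.
- stand: Fixed stand, 220 x 210 mm in plan, that carries the hinged aluminium deck with a dark blue vortex mixer fixed on it (top about 230 mm high). Origin in the centre of its underside; +x points from the lift point lug (front) to the hinge (back), z up.
- lift_point (a point): Marked lift point: centre of the orange disc (30 mm) under the aluminium lug that sticks out 65 mm from the deck's front, at stand x = -155 mm; an equal disc is on top of the lug. The lug is 46 mm wide and 12 mm thick, its underside 82 mm above the worktop when the deck is down, 12 mm above the top of a cap on the lowered ram.
- deck (a joint): Deck hinge angle: 0 is down, grows as the lift point rises; a full jack stroke gives about 0.05 rad, 14 mm at the lift point.
- specimen_0: Specimen cup with white lid, 60 mm wide, 68 mm tall, a bystander. Origin under its centre.
- timer: White countdown timer lying flat, 64 x 68 x 18 mm, a bystander. Origin under its centre.

How it is judged:
On the way, in this order (a step that is already met when the one before it is completed fails the run):
1. the orange cap sits fully down on the jack's ram and is let go (horizontal distance between cap_orange and ram_top below 0.006 m and z of cap_orange in the frame of ram_top below -0.014 m and angle between cap_orange's own z axis and vertical below 0.12 rad and contact force between the fingers and cap_orange below 0.3 N), for 0.2 s.
2. the jack stands on the worktop with its cap centred under the lift point, handle up, deck down (horizontal distance between cap_orange and lift_point below 0.012 m and horizontal distance between cap_orange and ram_top below 0.006 m and height (world z) of jack below 0.003 m and angle between jack's own z axis and vertical below 0.05 rad and value of joint handle below 0.08 rad and value of joint deck below 0.006 rad), for 0.2 s.
3. first stroke: handle fully down, deck raised (value of joint handle above 0.39 rad and value of joint deck above 0.035 rad), for 0.1 s.
4. the handle has come back up and the deck is down (value of joint handle below 0.06 rad and value of joint deck below 0.006 rad), for 0.1 s.
At the end, for the whole second after the job is handed in: Fingers press the handle (over 1.5 N) fully down (joint over 0.39 rad); deck raised (joint over 0.035 rad), resting with over 3 N on the orange cap, which is on the ram (within 6 mm) and within 14 mm of the lift point; jack flat on the worktop; robot not touching the deck (all of step 3 and contact force between the fingers and handle above 1.5 N and contact force between cap_orange and deck above 3 N and contact force between each of the arm, the fingers and deck below 0.5 N and horizontal distance between cap_orange and lift_point below 0.014 m and horizontal distance between cap_orange and ram_top below 0.006 m and height (world z) of jack below 0.004 m and angle between jack's own z axis and vertical below 0.05 rad); the arm keeps its last pose, push and grip.
It fails at once if the blue cap is moved more than 20 mm (distance of cap_blue from where it was at the start of the episode above 0.02 m).
It fails at once if the specimen cup or the timer is moved more than 20 mm (distance of any of specimen_0, timer from where it was at the start of the episode above 0.02 m).
It fails at once if the robot itself pushes on the deck or mixer (contact force between any of the fingers, the arm and deck above 5 N).
It fails at once if the jack tips over (angle between jack's own z axis and vertical above 0.5 rad).
It also fails if it takes over 67 s, if anything falls off the work surface, if the arm or the gripper's body presses on something with over 40 N, if the wrist force passes 120 N, or if a joint passes its speed limit or range.

ROBOT

A 6-joint arm with a two-finger parallel gripper is mounted at the origin on the work surface; the furniture and walls round the work are solid. World frame = base frame: x ahead of the robot, y to its left, z up, the work surface at z = 0. Lengths are in m, angles in rad, forces in N, time in s.
With the tool pointing down it reaches from about 0.35 to 0.775 m from the base axis. Payload 7.3 kg.
Tool frame: the origin (TCP) lies midway between the tips of the shut fingers; the grasp point (between the pads) lies 19 mm behind it; z points along the fingers, y is the line along which they close (so a half turn about z gives the same grasp; the last joint's range is limited). The gripper opens to 92 mm and grips with 3 to 60 N. Pads are 19 mm wide; open, the fingers measure 130 mm over their backs; the gripper's body (75 mm by 190 mm) begins 47 mm behind the grasp point.
Start: joints at [-1.253, 0.342, 1.524, -0, 1.275, -0.146], TCP at [0.235, -0.47, 0.227] pointing down, gripper open.
Joint ranges: [-2.53, 2.53], [-0.77, 2.02], [0.04, 2.7], [-1, 4.14], [0.28, 2.66], [-3.11, 3.11]. Speed limits (rad/s): [2.57, 2.57, 3.14, 3.14, 3.14, 3.14].

INTERFACE

Orientations are given as [roll, pitch, yaw] about the fixed x, y, z axes, in that order (R = Rz(yaw) Ry(pitch) Rx(roll)).
In Python, from cell import robot, read_camera, camera_params, nets gives the robot as it stands. The module is installed in compiled form; this text tells all that it offers.
- The arm moves only by the tool step_arm, never from a script. Its argument "steps" is a list of rows, each an object of numbers: "x", "y", "z": the shift along the tool's x, y, z as a fraction of full scale; "rx", "ry", "rz": the turn, a rotation vector about the tool's x, y, z as a fraction of full scale; "claw": the opening, from -1 (shut) to 1 (fully open). In form: [{"x": .., "y": .., "z": .., "rx": .., "ry": .., "rz": .., "claw": ..}, ...]. A call has 1 to 12 rows; each row is the pose to reach, as a shift and turn from the pose commanded when the call began, along the tool's axes at that moment; what a row does not reach only later rows make up. Full scale, the value 1, is 750 mm for a shift and pi/4 rad for a turn. A row lasts 1/12 s, in which the tool goes at most 41.7 mm and 7.16 degrees, less where a joint would pass 70% of its speed; a pose out of reach is approached as far as the arm can. A call with a number of a shift or a turn outside -1 to 1 is refused whole. A call with a gripper value outside its range is refused whole. The fingers move at their own pace and stop on an object; "squeeze" is the grip in N (left out, the last holds). Time passes only in rows, so rows that repeat a pose let the fingers close. It gives the time, the measured TCP pose, the force, the opening and the grip force at its end, in the units of the state.
- robot.observe(): the state, without advancing time (a new reading comes with each control period).
- read_camera(name): name is "scene" or "top"; returns (picture, depth): 420x560x3 uint8, blue, green, red; 420x560 float32, m along the optical axis (not along the pixel's ray), 0 where there is no reading.
- camera_params(name): a dict with "fx", "fy", "cx", "cy" (pixels), "k1" (the pictures are not rectified: a ray, as slopes to the right and down, at radius r is drawn at 1 + k1 r^2 times it, then the intrinsics apply), "R" (3x3) and "t" (3): a world point X has camera coordinates R X + t. Camera axes: x right, y down, z forward; pixel columns grow to the right and rows downward; lengths in m; the calibration is good to about 2 mm. A picture is of the moment at which its call begins. camera_params takes no time and is no camera call.
- robot.hand_in(): hands the job in; it is judged then, once.
Trained networks look in the newest picture that a camera, given by its name, has taken for a name from the list of things; names that differ only in an ending like _2 or _b are one class to them, and where a whole thing is asked for, a point or a joint stands for the part that bears it (a point fixed in the world has none). Each returns a list of dicts, best first, with "conf" (0 to 1); they miss things now and then, are a little off and sometimes report something else, mostly with a low value. They report only what shows in the picture. A call takes as long as a camera call.
- nets.masks_of(camera, query): "region" (420x560 bool, what is visible of it) and "box" ([left, top, right, bottom] in pixels, round what is visible of it).
- nets.landmark_of(camera, query): "pixel" ([row, column] in pixels: a listed point, or the origin of a listed thing).
The state is a dict: "time": time; "qpos": joint angles; "qvel": joint speeds; "joint_efforts": joint torques, N m; "tool_pos": TCP position; "tool_rot": TCP orientation; "contact_force": force on the tool from outside, world axes, zero at the start; "torque": the same for the moment, N m; "opening": finger opening in m; "grip_force": force on a finger pad.
Only numpy, scipy, OpenCV 4.12 (cv2) and the standard library are available. Lean on these libraries where they do the work, as an engineer would, in place of code of your own. Each camera call takes 0.05 s, during which the arm holds its last target. There are 200 camera calls.

## Working session

There is one attempt and no reset: what is moved stays moved. The work goes in short steps, Python scripts to look and compute and a tool call to move; the robot and the scene stay as the last step left them, time stands still between calls to the robot, and variables do not carry over. Pictures are saved under pics/ and viewed, at most 14 in all, crops included, and the job is handed in when it is done.

Besides the shell and the picture viewer there is one more tool, called in YAML: its name, and indented under it one key for each argument. step_arm: Moves the arm, as the interface text tells. Its arguments: {"type":"object","properties":{"steps":{"type":"array","items":{"type":"object","properties":{"x":{"type":"number","minimum":-1,"maximum":1},"y":{"type":"number","minimum":-1,"maximum":1},"z":{"type":"number","minimum":-1,"maximum":1},"rx":{"type":"number","minimum":-1,"maximum":1},"ry":{"type":"number","minimum":-1,"maximum":1},"rz":{"type":"number","minimum":-1,"maximum":1},"claw":{"type":"number"}}}},"squeeze":{"type":"number"}},"required":["steps"]}

```bash
mkdir -p pics; cat > h.py <<'E'
import numpy as np, cv2
from cell import robot, read_camera, camera_params, nets
def unproj(cam,px,depth):
    p=camera_params(cam); R=np.array(p['R']);t=np.array(p['t'])
    px=np.atleast_2d(px).astype(float) # row,col
    K=np.array([[p['fx'],0,p['cx']],[0,p['fy'],p['cy']],[0,0,1]])
    u=cv2.undistortPoints(px[:,None,::-1].copy(),K,np.array([p['k1'],0,0,0.]))[:,0]
    d=np.atleast_1d(depth)[:,None]
    return (np.c_[u*d,d]-t)@R
def cloud(cam,D,region):
    rc=np.argwhere(region&(D>0)); return unproj(cam,rc,D[rc[:,0],rc[:,1]])
def atz(cam,px,z):
    a=unproj(cam,px,1.0)[0]; p=camera_params(cam); c=-np.array(p['R']).T@np.array(p['t'])
    return c+(a-c)*(z-c[2])/(a[2]-c[2])
E
python3 - <<'E'
from h import *
for c in ('scene','top'):
    I,D=read_camera(c); cv2.imwrite(f'pics/{c}0.png',I); np.save(f'{c}D.npy',D)
    p=camera_params(c); print(c,-np.array(p['R']).T@np.array(p['t']),p['fx'])
    for q in ['cap_orange','cap_blue','jack','stand','specimen_0','timer']:
        for m in nets.masks_of(c,q)[:2]:
            P=cloud(c,D,m['region'])
            if len(P)==0: continue
            top=P[P[:,2]>np.percentile(P[:,2],95)-.004]
            print(q,round(m['conf'],2),np.round(m['box']),'med',np.median(P,0).round(3),'topmean',top.mean(0).round(3),'mid',((P.min(0)+P.max(0))/2).round(3))
    for q in ['ram_top','handle_pad','lift_point','jack','stand']:
        for m in nets.landmark_of(c,q)[:2]:
            r,k=m['pixel']; z={'ram_top':.06,'handle_pad':.106,'lift_point':.094,'jack':0,'stand':0}[q]
            print(q,round(m['conf'],2),np.round(m['pixel'],1),'atz',atz(c,[r,k],z).round(3),)
print(robot.observe())
E
```

```text
scene [-0.21786578 -0.96448604  0.82776046] 439.41054575045507
cap_orange 0.46 [335. 243. 344. 253.] med [ 0.629 -0.134  0.02 ] topmean [ 0.588 -0.176  0.069] mid [ 0.462 -0.298  0.197]
jack 0.83 [313. 252. 352. 287.] med [ 0.504 -0.242  0.01 ] topmean [ 0.514 -0.268  0.116] mid [ 0.377 -0.335  0.159]
stand 0.86 [201. 156. 273. 238.] med [0.447 0.216 0.095] topmean [0.46  0.299 0.211] mid [0.518 0.317 0.113]
timer 0.62 [312. 303. 343. 329.] med [ 0.381 -0.345  0.015] topmean [ 0.384 -0.344  0.019] mid [ 0.34  -0.406  0.114]
handle_pad 0.57 [251.8 345.5] atz [ 0.534 -0.247  0.106]
lift_point 0.67 [212.  256.4] atz [0.469 0.112 0.094]
jack 0.56 [271.1 308.2] atz [ 0.482 -0.147 -0.   ]
stand 0.62 [218.7 232.7] atz [0.46  0.262 0.   ]
top [0.29509839 0.03999997 1.52551882] 513.0435771062853
cap_blue 0.26 [148. 189. 251. 269.] med [0.459 0.262 0.096] topmean [0.464 0.309 0.215] mid [0.466 0.256 0.116]
jack 0.7 [301. 196. 382. 236.] med [ 0.503 -0.16   0.01 ] topmean [ 0.523 -0.25   0.106] mid [ 0.505 -0.167  0.054]
stand 0.69 [143. 194. 250. 271.] med [0.459 0.262 0.096] topmean [0.464 0.
[... 618 characters left out ...]
 [0.463 0.279 0.   ]
{'time': 1.2, 'qpos': array([-1.25298988e+00,  3.42004207e-01,  1.52413649e+00,  8.98626526e-07,
        1.27538061e+00, -1.46006555e-01]), 'qvel': array([ 0.00170489,  0.00202435, -0.00030351,  0.00086176, -0.00069811,
       -0.0012444 ]), 'joint_efforts': array([ 1.36714418e-03, -4.31121576e+01, -2.44477755e+01,  7.19461637e-02,
        4.82352858e-02, -6.02469584e-06]), 'tool_pos': array([ 0.23488441, -0.4695346 ,  0.22672556]), 'tool_rot': array([3.14152194e+00, 9.53023683e-06, 4.63812739e-01]), 'contact_force': array([-0.07295227,  0.20273739,  0.10354531]), 'torque': array([ 0.05102115,  0.02342363, -0.0574255 ]), 'grip_force': 0.0, 'opening': 0.09175478357162076}
```

```bash
python3 - <<'E'
from h import *
a=cv2.imread('pics/top0.png')[110:310,130:430]; cv2.imwrite('pics/t1.png',cv2.resize(a,(800,533),interpolation=cv2.INTER_CUBIC))
a=cv2.imread('pics/scene0.png')[140:320,140:400]; cv2.imwrite('pics/s1.png',cv2.resize(a,(800,554),interpolation=cv2.INTER_CUBIC))
E
```

```text
(no output)
```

View pics/t1.png

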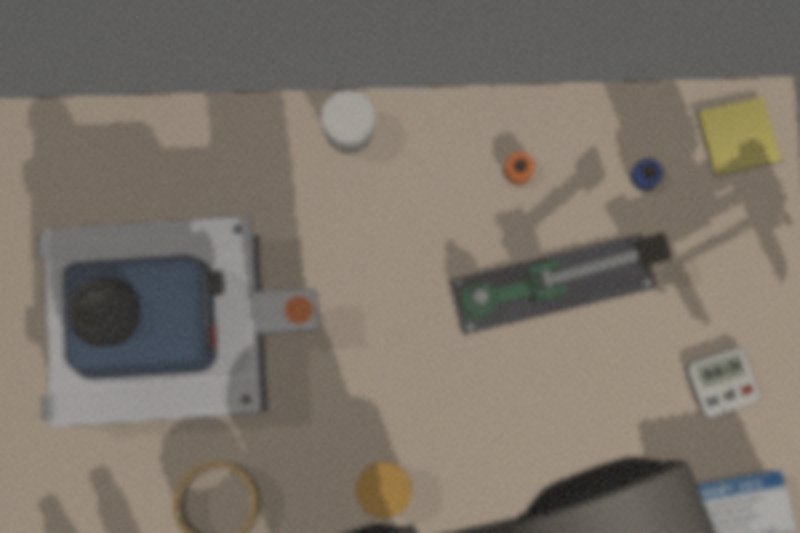

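View pics/s1.png

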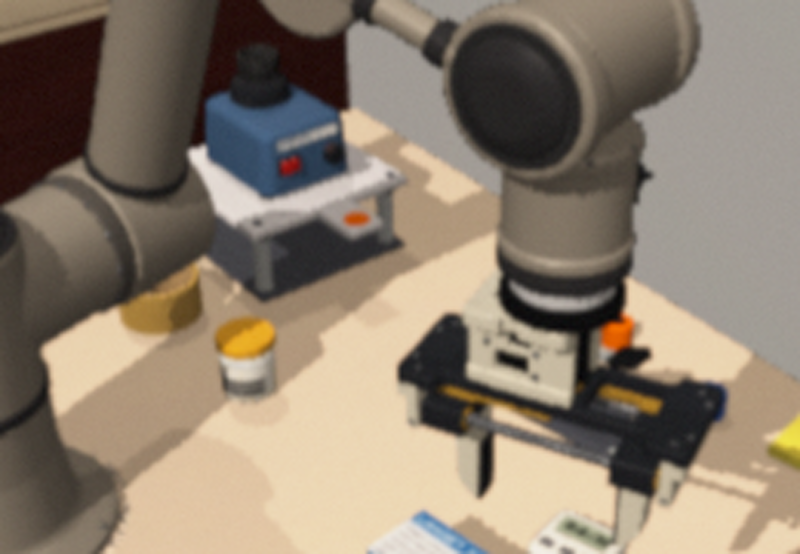

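```bash
cat > m.py <<'E'
from h import *
def blob(I,lo,hi,box,minS=110,minV=50):
    H=cv2.cvtColor(I,cv2.COLOR_BGR2HSV); r0,r1,c0,c1=box
    M=cv2.inRange(H,(lo,minS,minV),(hi,255,255)); B=np.zeros_like(M); B[r0:r1,c0:c1]=M[r0:r1,c0:c1]
    n,L,S,C=cv2.connectedComponentsWithStats(B); k=1+S[1:,4].argmax()
    return C[k][::-1],S[k]
E
python3 - <<'E'
from m import *
I=cv2.imread('pics/top0.png');D=np.load('topD.npy')
for n,lo,hi,box,z in [('orange',2,18,(160,185,312,338),.024),('blue',100,130,(160,190,360,385),.024),('lift',2,18,(215,240,230,255),.094),('ramhousing',40,85,(205,236,298,322),.04),('tower',40,85,(205,236,328,345),.066)]:
    c,s=blob(I,lo,hi,box,90 if n!='ramhousing' else 60,30); print(n,c.round(1),s,'atz',atz('top',c,z).round(4))
# ram bright pixels
g=cv2.cvtColor(I,cv2.COLOR_BGR2GRAY); print(g[214:230,302:320])
# dots darkest
w=g[165:182,316:334].astype(float); W=np.clip(90-w,0,None); W[W<0]=0
print(w.astype(int))
# jack plate: all points z<.02 dark
m=[nets.masks_of]; 
H=cv2.cvtColor(I,cv2.COLOR_BGR2HSV)
# wall
for r in range(120,160,4): print(r,unproj('top',[r,330],D[r,330]).round(3), D[r,330])
E
```

```text
orange [172.5 324.4] [319 167  12  13 112] atz [ 0.6337 -0.1226  0.024 ]
blue [176.3 369.8] [368 172   6   8  23] atz [ 0.6182 -0.2579  0.024 ]
lift [225.9 241.6] [237 222  10   9  73] atz [0.4714 0.1242 0.094 ]
ramhousing [219.7 318.6] [315 218   7   4  18] atz [ 0.4898 -0.0978  0.04  ]Traceback (most recent call last):
  File "<stdin>", line 4, in <module>
  File "m.py", line 5, in blob
    n,L,S,C=cv2.connectedComponentsWithStats(B); k=1+S[1:,4].argmax()
                                                     ~~~~~~~~~~~~~~^^
ValueError: attempt to get argmax of an empty sequence
```

```bash
python3 - <<'E'
from m import *
I=cv2.imread('pics/top0.png');D=np.load('topD.npy')
g=cv2.cvtColor(I,cv2.COLOR_BGR2GRAY).astype(int); print(g[214:230,302:320])
B=I.astype(int); G=(B[...,1]-B[...,2]>12)
for b in [(208,236,298,318),(208,236,327,342)]:
    Z=np.zeros_like(G); Z[b[0]:b[1],b[2]:b[3]]=1; rc=np.argwhere(Z.astype(bool)&G); print(len(rc),rc.min(0),rc.max(0),rc.mean(0))
for r in range(128,156,4): print(r,unproj('top',[r,330],D[r,330]).round(3))
p=atz('top',[222,310],.06);print(p)
w=g[166:182,317:333];print(w)
E
```

```text
[[ 85  82  72  69  70  66  63  64  63  66  66  61  64  63  66  63  63  63]
 [ 82  78  67  65  64  61  66  64  67  67  69  65  65  64  62  64  62  60]
 [ 84  74  65  64  64  67  66  69  69  72  75  70  71  65  64  64  64  67]
 [ 72  66  68  67  70  70  72  74  75  82  81  75  66  67  68  67  69  73]
 [ 67  68  72  70  71  72  83  92  95  90  88  80  75  75  72  75  77  77]
 [ 68  70  73  71  73  83  95 106 108 105  95  84  78  78  78  80  81  78]
 [ 70  69  75  76  80  88 106 114 121 119 107  90  80  77  74  80  84  82]
 [ 66  68  77  75  80  93 109 116 120 119 111  91  80  78  81  81  82  81]
 [ 66  69  78  78  81  88 102 114 117 115 101  89  79  76  75  78  79  81]
 [ 66  68  75  78  80  83  93  99 106 103  92  82  80  78  76  73  73  75]
 [ 68  71  73  78  79  82  83  87  90  92  83  76  77  75  73  70  74  71]
 [ 73  67  71  78  81  78  80  82  79  81  81  82  76  72  75  67  71  70]
 [ 76  69  68  73  73  79  77  80  82  82  77  76  76  73  72  71  72  70]
 [ 78  69  74  69  71  76  78  78  83  74  76  76  73  70  71  68  72  69]
 [ 82  72  71  72  73  73  77  73  75  73  72  71 
[... 816 characters left out ...]
  66  85 104 114 121 133 136]
 [127 110 105 105 103  87  70  55  58  65  83 103 117 124 130 136]
 [131 109  98 101 106  95  75  67  60  76  90 107 116 123 133 131]
 [133 111  96  97 104 103  92  82  83  90 102 110 118 125 131 131]
 [135 120 102  94  99 104 106 100 100 104 109 112 118 129 130 132]
 [140 126 108  90  96 104 103 107 104 107 106 112 124 130 132 134]
 [140 136 123 107  94  95  99 101 105 104 105 115 124 128 132 135]
 [142 139 135 122 110  99  97  98 101 106 112 123 128 132 134 136]
 [139 139 139 134 128 120 115 112 114 119 127 129 130 132 134 139]
 [143 140 141 139 137 137 131 130 128 133 132 135 133 137 137 140]
 [139 142 141 144 138 141 137 138 139 139 141 142 138 139 141 139]]
```

```bash
cat > mv.py <<'E'
import sys
from h import *
from scipy.spatial.transform import Rotation as Ro
def go(x,y,z,yaw,src=None):
    o=robot.observe(); p=np.array(o['tool_pos']); R=Ro.from_euler('xyz',o['tool_rot'])
    d=R.inv().apply(np.array([x,y,z])-p); w=(R.inv()*Ro.from_euler('xyz',[np.pi,0,yaw])).as_rotvec()
    n=max(np.linalg.norm(d)/.0417,np.degrees(np.linalg.norm(w))/7.16)
    print('t',round(o['time'],2),'shift',(d/.75).round(4),'turn',(w/(np.pi/4)).round(4),'rows',round(n,1),'yaw',o['tool_rot'][2].round(3))
if __name__=='__main__': go(*map(float,sys.argv[1:5]))
E
python3 - <<'E'
from mv import *
def cen(I,r0,r1,c0,c1,sign,thr):
    g=cv2.cvtColor(I,cv2.COLOR_BGR2GRAY).astype(float)[r0:r1,c0:c1]; W=np.clip(sign*(g-thr),0,None)
    r,c=np.mgrid[r0:r1,c0:c1]; return np.array([(W*r).sum(),(W*c).sum()])/W.sum()
I=cv2.imread('pics/top0.png')
r=cen(I,216,226,306,316,1,95); c=cen(I,168,176,320,329,-1,85)
print(r,atz('top',r,.06),c,atz('top',c,.028), atz('top',[172.5,324.4],.02))
go(.636,-.123,.12,0)
E
```

```text
[220.87616099 310.0495356 ] [ 0.4843733 -0.0711758  0.06     ] [171.75464684 324.63568773] [ 0.63514542 -0.12307999  0.028     ] [ 0.63469222 -0.12314236  0.02      ]
t 1.2 shift [ 0.685  -0.174   0.1423] turn [ 1.000e-04 -0.000e+00  5.905e-01] rows 13.0 yaw 0.464
```

step_arm:
  steps:
    - {"x":0.342,"y":-0.087,"z":0.05,"rz":0.3}
    - {"x":0.342,"y":-0.087,"z":0.05,"rz":0.3}
    - {"x":0.342,"y":-0.087,"z":0.05,"rz":0.3}
    - {"x":0.342,"y":-0.087,"z":0.05,"rz":0.3}
    - {"x":0.684,"y":-0.174,"z":0.1,"rz":0.59}
    - {"x":0.684,"y":-0.174,"z":0.1,"rz":0.59}
    - {"x":0.684,"y":-0.174,"z":0.142,"rz":0.59}
    - {"x":0.684,"y":-0.174,"z":0.142,"rz":0.59}
    - {"x":0.684,"y":-0.174,"z":0.142,"rz":0.59}
    - {"x":0.684,"y":-0.174,"z":0.142,"rz":0.59}
    - {"x":0.684,"y":-0.174,"z":0.142,"rz":0.59}
    - {"x":0.684,"y":-0.174,"z":0.142,"rz":0.59}
  squeeze: 10

```text
$.steps[0]: bad value
```

```bash
python3 mv.py .635 -.123 .005 0
```

```text
t 1.2 shift [ 0.6838 -0.1746  0.2956] turn [ 1.000e-04 -0.000e+00  5.905e-01] rows 13.8 yaw 0.464
```

step_arm:
  steps:
    - {"x":0.342,"y":-0.087,"z":0.05,"rx":0,"ry":0,"rz":0.3,"claw":1}
    - {"x":0.342,"y":-0.087,"z":0.05,"rx":0,"ry":0,"rz":0.3,"claw":1}
    - {"x":0.342,"y":-0.087,"z":0.05,"rx":0,"ry":0,"rz":0.3,"claw":1}
    - {"x":0.342,"y":-0.087,"z":0.05,"rx":0,"ry":0,"rz":0.3,"claw":1}
    - {"x":0.342,"y":-0.087,"z":0.05,"rx":0,"ry":0,"rz":0.3,"claw":1}
    - {"x":0.684,"y":-0.174,"z":0.142,"rx":0,"ry":0,"rz":0.59,"claw":1}
    - {"x":0.684,"y":-0.174,"z":0.142,"rx":0,"ry":0,"rz":0.59,"claw":1}
    - {"x":0.684,"y":-0.174,"z":0.142,"rx":0,"ry":0,"rz":0.59,"claw":1}
    - {"x":0.684,"y":-0.174,"z":0.142,"rx":0,"ry":0,"rz":0.59,"claw":1}
    - {"x":0.684,"y":-0.174,"z":0.142,"rx":0,"ry":0,"rz":0.59,"claw":1}
    - {"x":0.684,"y":-0.174,"z":0.142,"rx":0,"ry":0,"rz":0.59,"claw":1}
    - {"x":0.684,"y":-0.174,"z":0.142,"rx":0,"ry":0,"rz":0.59,"claw":1}
  squeeze: 10

```text
time: 2.2
tool_pos: [0.5971, -0.1559, 0.1321]
tool_rot: [3.141, -0.0, 0.001]
contact_force: [0.2, -1.6, 0.8]
opening: 0.0916
grip_force: 0.0
```

```bash
python3 mv.py .635 -.123 .005 0
```

```text
t 2.2 shift [ 0.0505 -0.0439  0.1695] turn [ 0.0002 -0.0001  0.0007] rows 3.3 yaw 0.001
```

step_arm:
  steps:
    - {"x":0.05,"y":-0.044,"z":0.04,"rx":0,"ry":0,"rz":0,"claw":1}
    - {"x":0.05,"y":-0.044,"z":0.04,"rx":0,"ry":0,"rz":0,"claw":1}
    - {"x":0.05,"y":-0.044,"z":0.06,"rx":0,"ry":0,"rz":0,"claw":1}
    - {"x":0.05,"y":-0.044,"z":0.06,"rx":0,"ry":0,"rz":0,"claw":1}

```text
time: 2.53
tool_pos: [0.6318, -0.1233, 0.0841]
tool_rot: [-3.14, 0.006, 0.002]
contact_force: [-0.9, -0.1, -0.6]
opening: 0.0919
grip_force: 0.0
```

```bash
python3 mv.py .635 -.123 .005 0
```

```text
t 2.53 shift [ 0.0048 -0.0002  0.1055] turn [-0.0019  0.0073  0.003 ] rows 1.9 yaw 0.002
```

step_arm:
  steps:
    - {"x":0.003,"y":0,"z":0.05,"rx":0,"ry":0,"rz":0,"claw":1}
    - {"x":0.003,"y":0,"z":0.09,"rx":0,"ry":0,"rz":0,"claw":1}
    - {"x":0.003,"y":0,"z":0.104,"rx":0,"ry":0,"rz":0,"claw":1}
    - {"x":0.003,"y":0,"z":0.104,"rx":0,"ry":0,"rz":0,"claw":0}
    - {"x":0.003,"y":0,"z":0.104,"rx":0,"ry":0,"rz":0,"claw":-1}
    - {"x":0.003,"y":0,"z":0.104,"rx":0,"ry":0,"rz":0,"claw":-1}
    - {"x":0.003,"y":0,"z":0.104,"rx":0,"ry":0,"rz":0,"claw":-1}
    - {"x":0.003,"y":0,"z":0.104,"rx":0,"ry":0,"rz":0,"claw":-1}
    - {"x":0.003,"y":0,"z":0.104,"rx":0,"ry":0,"rz":0,"claw":-1}

```text
time: 3.28
tool_pos: [0.6362, -0.1248, 0.011]
tool_rot: [3.141, -0.002, 0.0]
contact_force: [-0.3, 0.4, -1.0]
opening: 0.0562
grip_force: 0.0
```

```bash
python3 mv.py .60 -.12 .005 0;python3 mv.py .60 -.12 .006 1.777
```

```text
t 3.28 shift [-0.0482 -0.0064  0.0079] turn [ 0.0009 -0.0025  0.0005] rows 0.9 yaw 0.0
t 3.28 shift [-0.0482 -0.0064  0.0065] turn [ 2.900e-03 -1.000e-03 -2.262e+00] rows 14.2 yaw 0.0
```

step_arm:
  steps:
    - {"x":0,"y":0,"z":0.008,"rx":0,"ry":0,"rz":0,"claw":-1}
    - {"x":0,"y":0,"z":0.008,"rx":0,"ry":0,"rz":0,"claw":-1}
    - {"x":0,"y":0,"z":0.008,"rx":0,"ry":0,"rz":0,"claw":-1}
    - {"x":0,"y":0,"z":0.008,"rx":0,"ry":0,"rz":0,"claw":-1}
    - {"x":0,"y":0,"z":0.008,"rx":0,"ry":0,"rz":0,"claw":-1}
    - {"x":0,"y":0,"z":0.008,"rx":0,"ry":0,"rz":0,"claw":-1}

```text
time: 3.78
tool_pos: [0.6355, -0.1246, 0.0036]
tool_rot: [3.142, 0.0, 0.0]
contact_force: [0.1, 0.6, 0.5]
opening: 0.0336
grip_force: 10.0
```

```bash
python3 mv.py .60 -.12 .005 0;python3 mv.py .60 -.12 .006 1.777
```

```text
t 3.78 shift [-0.0474 -0.0061 -0.0019] turn [0.0001 0.0001 0.0006] rows 0.9 yaw 0.0
t 3.78 shift [-0.0474 -0.0061 -0.0033] turn [-0.000e+00  1.000e-04 -2.262e+00] rows 14.2 yaw 0.0
```

step_arm:
  steps:
    - {"x":0,"y":0,"z":-0.005,"rx":0,"ry":0,"rz":0,"claw":-1}
    - {"x":-0.047,"y":0,"z":-0.005,"rx":0,"ry":0,"rz":0,"claw":-1}
    - {"x":-0.047,"y":0,"z":-0.005,"rx":0,"ry":0,"rz":0,"claw":-1}
    - {"x":-0.047,"y":0,"z":0.0,"rx":0,"ry":0,"rz":0,"claw":-1}
    - {"x":-0.047,"y":0,"z":0.0,"rx":0,"ry":0,"rz":0,"claw":-1}
    - {"x":-0.047,"y":0,"z":0.0,"rx":0,"ry":0,"rz":0,"claw":0.2}
    - {"x":-0.047,"y":0,"z":0.0,"rx":0,"ry":0,"rz":0,"claw":0.2}
    - {"x":-0.047,"y":0,"z":0.0,"rx":0,"ry":0,"rz":0,"claw":0.2}
    - {"x":-0.047,"y":0,"z":0.0,"rx":0,"ry":0,"rz":-0.15,"claw":0.2}
    - {"x":-0.047,"y":0,"z":0.0,"rx":0,"ry":0,"rz":-0.3,"claw":0.2}
    - {"x":-0.047,"y":0,"z":0.0,"rx":0,"ry":0,"rz":-0.45,"claw":0.2}
    - {"x":-0.047,"y":0,"z":0.0,"rx":0,"ry":0,"rz":-0.6,"claw":0.2}

```text
time: 4.78
tool_pos: [0.6008, -0.1246, 0.0037]
tool_rot: [3.141, -0.0, 0.478]
contact_force: [0.7, 0.1, -0.2]
opening: 0.0551
grip_force: 0.0
```

step_arm:
  steps:
    - {"x":0,"y":0,"z":0,"rx":0,"ry":0,"rz":-0.15,"claw":0.2}
    - {"x":0,"y":0,"z":0,"rx":0,"ry":0,"rz":-0.3,"claw":0.2}
    - {"x":0,"y":0,"z":0,"rx":0,"ry":0,"rz":-0.45,"claw":0.2}
    - {"x":0,"y":0,"z":0,"rx":0,"ry":0,"rz":-0.6,"claw":0.2}
    - {"x":0,"y":0,"z":0,"rx":0,"ry":0,"rz":-0.75,"claw":0.2}
    - {"x":0,"y":0,"z":0,"rx":0,"ry":0,"rz":-0.9,"claw":0.2}
    - {"x":0,"y":0,"z":0,"rx":0,"ry":0,"rz":-1.0,"claw":0.2}

```text
time: 5.37
tool_pos: [0.6008, -0.1247, 0.0037]
tool_rot: [3.141, 0.0, 1.263]
contact_force: [0.2, 0.5, -0.0]
opening: 0.0549
grip_force: 0.0
```

step_arm:
  steps:
    - {"x":0,"y":0,"z":0,"rx":0,"ry":0,"rz":-0.15,"claw":0.2}
    - {"x":0,"y":0,"z":0,"rx":0,"ry":0,"rz":-0.3,"claw":0.2}
    - {"x":0,"y":0,"z":0,"rx":0,"ry":0,"rz":-0.4,"claw":0.2}
    - {"x":0,"y":0,"z":0,"rx":0,"ry":0,"rz":-0.4,"claw":-1}
    - {"x":0,"y":0,"z":0,"rx":0,"ry":0,"rz":-0.4,"claw":-1}
    - {"x":0,"y":0,"z":0,"rx":0,"ry":0,"rz":-0.4,"claw":-1}
    - {"x":0,"y":0,"z":0,"rx":0,"ry":0,"rz":-0.4,"claw":-1}
    - {"x":0,"y":0,"z":0,"rx":0,"ry":0,"rz":-0.4,"claw":-1}
    - {"x":0,"y":0,"z":0,"rx":0,"ry":0,"rz":-0.4,"claw":-1}

```text
time: 6.12
tool_pos: [0.6004, -0.1246, 0.0036]
tool_rot: [3.141, 0.0, 1.571]
contact_force: [-0.2, 0.7, 0.1]
opening: 0.0335
grip_force: 10.0
```

```bash
python3 mv.py .484 -.071 .075 1.571
```

```text
t 6.12 shift [ 0.0714 -0.1552 -0.0952] turn [ 0.0003  0.0001 -0.0006] rows 3.5 yaw 1.571
```

step_arm:
  steps:
    - {"x":0,"y":0,"z":-0.05,"rx":0,"ry":0,"rz":0,"claw":-1}
    - {"x":0,"y":0,"z":-0.095,"rx":0,"ry":0,"rz":0,"claw":-1}
    - {"x":0.03,"y":-0.07,"z":-0.095,"rx":0,"ry":0,"rz":0,"claw":-1}
    - {"x":0.05,"y":-0.11,"z":-0.095,"rx":0,"ry":0,"rz":0,"claw":-1}
    - {"x":0.0695,"y":-0.155,"z":-0.095,"rx":0,"ry":0,"rz":0,"claw":-1}
    - {"x":0.0695,"y":-0.155,"z":-0.095,"rx":0,"ry":0,"rz":0,"claw":-1}
    - {"x":0.0695,"y":-0.155,"z":-0.095,"rx":0,"ry":0,"rz":0,"claw":-1}

```text
time: 6.7
tool_pos: [0.4813, -0.0712, 0.0749]
tool_rot: [-3.139, -0.001, 1.572]
contact_force: [0.8, -0.9, -1.1]
opening: 0.0332
grip_force: 10.0
```

```bash
python3 - <<'E'
from mv import *
for c in ('top','scene'):
    I,D=read_camera(c); cv2.imwrite(f'pics/{c}2.png',I); np.save(c+'D2.npy',D)
A=cv2.resize(cv2.imread('pics/top2.png')[150:270,230:400],(680,480)); 
cv2.imwrite('pics/a2.png',A)
B=cv2.resize(cv2.imread('pics/scene2.png')[190:310,230:400],(680,480),interpolation=cv2.INTER_CUBIC);cv2.imwrite('pics/b2.png',B)
go(.484,-.0725,.0456,1.571)
E
```

```text
t 6.8 shift [ 0.0006 -0.0019  0.0399] turn [0.0031 0.0011 0.    ] rows 0.7 yaw 1.571
```

View pics/b2.png

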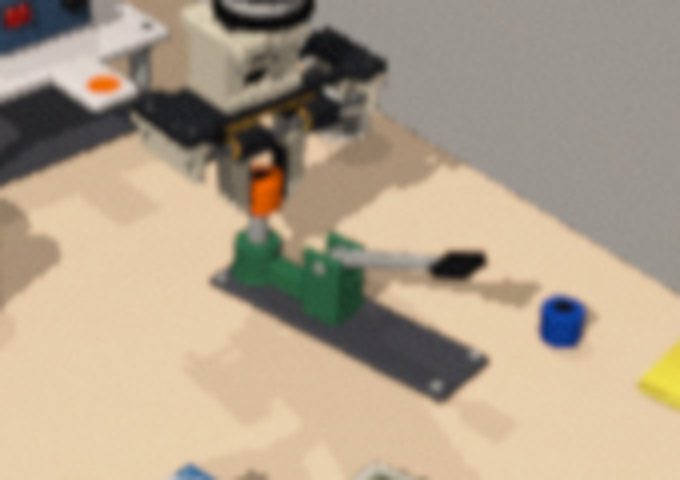

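```bash
python3 - <<'E'
from mv import *
p=camera_params('scene'); K=np.array([[p['fx'],0,p['cx']],[0,p['fy'],p['cy']],[0,0,1]])
pr=lambda X: cv2.projectPoints(np.array(X,float).reshape(-1,1,3),cv2.Rodrigues(np.array(p['R']))[0],np.array(p['t']),K,np.array([p['k1'],0,0,0.]))[0][:,0]
T=np.array(robot.observe()['tool_pos']); print(T)
I=cv2.imread('pics/scene2.png').astype(int)
print('cap axis proj',pr([[T[0],T[1],z] for z in (.0713,.085,.0993)]).round(1))
for x in (.480,.484,.488): print(x,pr([[x,-.0725,.06],[x,-.0725,.05],[x,-.0725,.04]]).round(1).tolist())
H=I[...,2]-I[...,0]
print('orange');print(H[228:246,288:304])
g=I.sum(2)//3
print(g[242:258,286:304])
print('green'); print((I[...,1]-I[...,2])[242:262,284:304])
E
```

```text
[ 0.48532451 -0.07292414  0.07551392]
cap axis proj [[294.2 240.6]
 [294.3 236.9]
 [294.3 233. ]]
0.48 [[292.7, 244.1], [292.7, 246.8], [292.7, 249.4]]
0.484 [[293.8, 243.7], [293.7, 246.3], [293.7, 249.0]]
0.488 [[294.8, 243.3], [294.7, 245.9], [294.7, 248.5]]
orange
[[ 63  72  28   5   4  12  27  37  46  38  16   2   2  11  20  24]
 [ 50  44  16  10  22  41  56  61  61  49  23   2   1   9  17  23]
 [ 26  19  12  20  40  70  82  81  73  64  36  13   1   7  15  23]
 [ 21  22  20  25  48  89  98  95  90  88  73  49  19  10  18  21]
 [ 26  24  23  25  40  78  84  77  84 106 121 102  54  18  19  22]
 [ 24  24  23  22  23  43  39  42  72 117 147 142  89  26  20  23]
 [ 25  23  23  23  31  61  75  96 139 177 180 163 103  33  23  26]
 [ 23  25  25  28  52 117 163 189 207 218 204 179 107  33  25  27]
 [ 23  25  26  31  66 148 208 227 228 221 203 171 100  30  26  32]
 [ 22  24  25  30  70 159 217 228 220 207 187 158  89  30  30  35]
 [ 23  24  26  32  76 171 214 218 210 201 179 151  85  33  33  40]
 [ 23  24  26  33  76 169 211 217 208 195 177 144  86  43  40  45]
 [ 30  28  25  33  70 156 2
[... 2983 characters left out ...]
5   47   48   49   51   48   45   47
    49   50   50   40   25   12]
 [ -29  -28  -25  -11   23   41   46   48   48   50   50   45   48   50
    54   55   56   56   51   40]
 [ -24  -21  -15    2   32   46   48   48   47   49   48   45   46   50
    54   54   58   58   59   57]
 [ -15   -8   -5    7   30   47   48   49   51   49   48   48   46   49
    51   51   56   55   59   58]
 [  -6   -4   -2    1   17   35   44   50   52   53   51   50   50   48
    51   51   51   52   55   56]
 [  -5   -2    0    0    4   17   29   40   46   45   49   44   42   41
    44   47   50   49   51   50]
 [ -13   -6   -2   -2   -1    3    8   19   24   23   25   22   21   22
    26   35   44   47   51   51]]
```

step_arm:
  steps:
    - {"x":0,"y":0,"z":0.014,"rx":0,"ry":0,"rz":0,"claw":-1}
    - {"x":0,"y":0,"z":0.024,"rx":0,"ry":0,"rz":0,"claw":-1}
    - {"x":0,"y":0,"z":0.028,"rx":0,"ry":0,"rz":0,"claw":-1}
    - {"x":0,"y":0,"z":0.028,"rx":0,"ry":0,"rz":0,"claw":-1}

```text
time: 7.13
tool_pos: [0.4868, -0.0744, 0.0546]
tool_rot: [3.137, 0.002, 1.571]
contact_force: [-0.3, -3.5, 8.3]
opening: 0.0336
grip_force: 10.0
```

step_arm:
  steps:
    - {"x":0,"y":0,"z":0,"rx":0,"ry":0,"rz":0,"claw":-1}
    - {"x":0,"y":0,"z":0,"rx":0,"ry":0,"rz":0,"claw":-1}

```text
time: 7.3
tool_pos: [0.4867, -0.0743, 0.0547]
tool_rot: [3.138, 0.002, 1.571]
contact_force: [-1.2, -3.4, 8.7]
opening: 0.0338
grip_force: 10.0
```

```bash
python3 - <<'E'
from mv import *
I,D=read_camera('scene'); cv2.imwrite('pics/s3.png',I)
cv2.imwrite('pics/b3.png',cv2.resize(I[200:280,250:350],(800,640)[:2] if 0 else (700,560),interpolation=cv2.INTER_CUBIC))
E
```

```text
(no output)
```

View pics/b3.png

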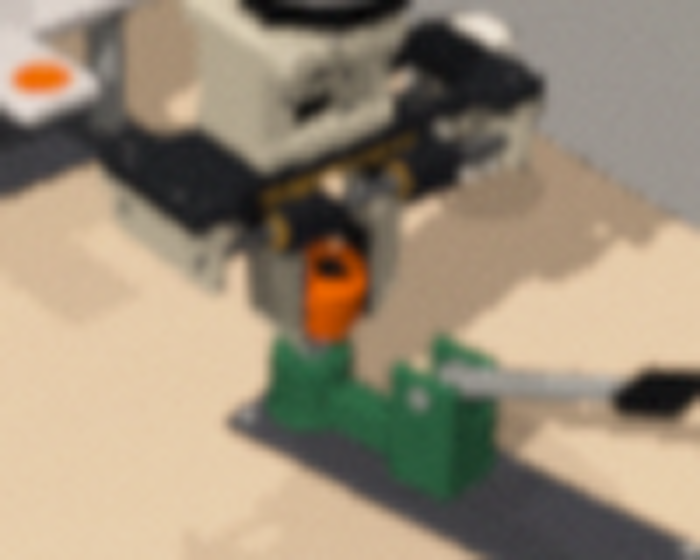

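step_arm:
  steps:
    - {"x":0,"y":0,"z":-0.02,"rx":0,"ry":0,"rz":0,"claw":-1}
    - {"x":0.0055,"y":0,"z":-0.024,"rx":0,"ry":0,"rz":0,"claw":-1}
    - {"x":0.0055,"y":0,"z":-0.024,"rx":0,"ry":0,"rz":0,"claw":-1}
    - {"x":0.0055,"y":0,"z":-0.024,"rx":0,"ry":0,"rz":0,"claw":-1}

```text
time: 7.68
tool_pos: [0.4846, -0.0684, 0.0716]
tool_rot: [3.141, 0.0, 1.571]
contact_force: [-1.2, 0.5, -0.0]
opening: 0.034
grip_force: 10.0
```

```bash
python3 - <<'E'
from mv import *
I,D=read_camera('scene');J,_=read_camera('top'); cv2.imwrite('pics/s4.png',I);cv2.imwrite('pics/t4.png',J)
f=lambda a:cv2.resize(a,(400,400),interpolation=cv2.INTER_CUBIC)
cv2.imwrite('pics/c4.png',np.hstack([f(I[215:265,270:320]),f(J[200:250,285:335])]))
E
```

```text
(no output)
```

View pics/c4.png

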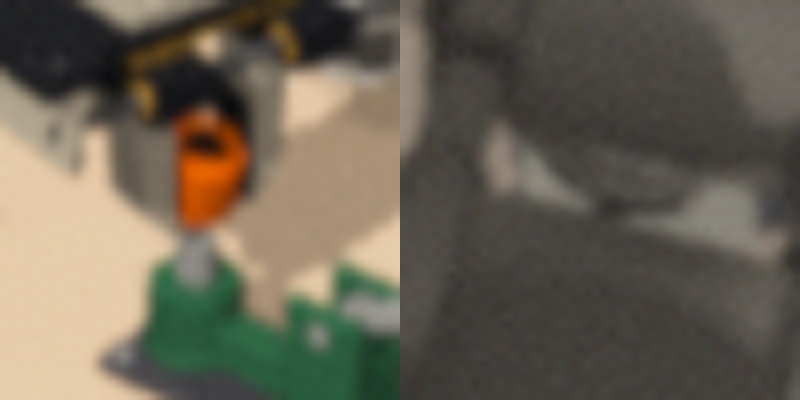

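step_arm:
  steps:
    - {"x":0,"y":0,"z":-0.02,"rx":0,"ry":0,"rz":0,"claw":-1}
    - {"x":-0.02,"y":0.05,"z":-0.02,"rx":0,"ry":0,"rz":0,"claw":-1}
    - {"x":-0.045,"y":0.1,"z":-0.02,"rx":0,"ry":0,"rz":0,"claw":-1}
    - {"x":-0.069,"y":0.154,"z":-0.02,"rx":0,"ry":0,"rz":0,"claw":-1}
    - {"x":-0.069,"y":0.154,"z":0.02,"rx":0,"ry":0,"rz":0,"claw":-1}
    - {"x":-0.069,"y":0.154,"z":0.06,"rx":0,"ry":0,"rz":0,"claw":-1}
    - {"x":-0.069,"y":0.154,"z":0.08,"rx":0,"ry":0,"rz":0,"claw":-1}
    - {"x":-0.069,"y":0.154,"z":0.086,"rx":0,"ry":0,"rz":0,"claw":-1}
    - {"x":-0.069,"y":0.154,"z":0.086,"rx":0,"ry":0,"rz":0,"claw":-1}

```text
time: 8.53
tool_pos: [0.5984, -0.1197, 0.0054]
tool_rot: [-3.138, -0.001, 1.571]
contact_force: [0.3, 0.5, 0.3]
opening: 0.0338
grip_force: 10.0
```

step_arm:
  steps:
    - {"x":0,"y":0,"z":0,"rx":0,"ry":0,"rz":0,"claw":0.2}
    - {"x":0,"y":0,"z":0,"rx":0,"ry":0,"rz":0,"claw":0.2}
    - {"x":0,"y":0,"z":0.004,"rx":0,"ry":0,"rz":0,"claw":0.2}
    - {"x":0,"y":0,"z":0.004,"rx":0,"ry":0,"rz":0,"claw":0.2}
    - {"x":0,"y":0,"z":0.004,"rx":0,"ry":0,"rz":0,"claw":0.2}
    - {"x":0,"y":0,"z":0.004,"rx":0,"ry":0,"rz":0,"claw":-1}
    - {"x":0,"y":0,"z":0.004,"rx":0,"ry":0,"rz":0,"claw":-1}
    - {"x":0,"y":0,"z":0.004,"rx":0,"ry":0,"rz":0,"claw":-1}
    - {"x":0,"y":0,"z":0.004,"rx":0,"ry":0,"rz":0,"claw":-1}
    - {"x":0,"y":0,"z":0.004,"rx":0,"ry":0,"rz":0,"claw":-1}
    - {"x":0,"y":0,"z":0.004,"rx":0,"ry":0,"rz":0,"claw":-1}

```text
time: 9.45
tool_pos: [0.5996, -0.1201, 0.0045]
tool_rot: [3.141, 0.0, 1.571]
contact_force: [-1.1, 0.5, 0.6]
opening: 0.033
grip_force: 10.0
```

step_arm:
  steps:
    - {"x":0,"y":0,"z":0,"rx":0,"ry":0,"rz":0,"claw":0.2}
    - {"x":0,"y":0,"z":0,"rx":0,"ry":0,"rz":0,"claw":0.2}
    - {"x":0,"y":0,"z":0,"rx":0,"ry":0,"rz":0,"claw":0.2}
    - {"x":0,"y":0,"z":0,"rx":0,"ry":0,"rz":0.15,"claw":0.2}
    - {"x":0,"y":0,"z":0,"rx":0,"ry":0,"rz":0.3,"claw":0.2}
    - {"x":0,"y":0,"z":0,"rx":0,"ry":0,"rz":0.45,"claw":0.2}
    - {"x":0,"y":0,"z":0,"rx":0,"ry":0,"rz":0.6,"claw":0.2}
    - {"x":0,"y":0,"z":0,"rx":0,"ry":0,"rz":0.75,"claw":0.2}
    - {"x":0,"y":0,"z":0,"rx":0,"ry":0,"rz":0.9,"claw":0.2}
    - {"x":0,"y":0,"z":0,"rx":0,"ry":0,"rz":1.0,"claw":0.2}

```text
time: 10.28
tool_pos: [0.5995, -0.1201, 0.0043]
tool_rot: [-3.142, 0.0, 0.78]
contact_force: [0.3, -0.4, -0.1]
opening: 0.0551
grip_force: 0.0
```

step_arm:
  steps:
    - {"x":0,"y":0,"z":0,"rx":0,"ry":0,"rz":0.15,"claw":0.2}
    - {"x":0,"y":0,"z":0,"rx":0,"ry":0,"rz":0.3,"claw":0.2}
    - {"x":0,"y":0,"z":0,"rx":0,"ry":0,"rz":0.45,"claw":0.2}
    - {"x":0,"y":0,"z":0,"rx":0,"ry":0,"rz":0.6,"claw":0.2}
    - {"x":0,"y":0,"z":0,"rx":0,"ry":0,"rz":0.75,"claw":0.2}
    - {"x":0,"y":0,"z":0,"rx":0,"ry":0,"rz":0.9,"claw":0.2}
    - {"x":0,"y":0,"z":0,"rx":0,"ry":0,"rz":1.0,"claw":-1}
    - {"x":0,"y":0,"z":0,"rx":0,"ry":0,"rz":1.0,"claw":-1}
    - {"x":0,"y":0,"z":0,"rx":0,"ry":0,"rz":1.0,"claw":-1}
    - {"x":0,"y":0,"z":0,"rx":0,"ry":0,"rz":1.0,"claw":-1}
    - {"x":0,"y":0,"z":0,"rx":0,"ry":0,"rz":1.0,"claw":-1}
    - {"x":0,"y":0,"z":0,"rx":0,"ry":0,"rz":1.0,"claw":-1}

```text
time: 11.28
tool_pos: [0.5995, -0.1201, 0.0043]
tool_rot: [3.142, 0.0, 0.001]
contact_force: [0.2, -0.6, 0.0]
opening: 0.0336
grip_force: 10.0
```

step_arm:
  steps:
    - {"x":0,"y":0,"z":0,"rx":0,"ry":0,"rz":0,"claw":0.3}
    - {"x":0,"y":0,"z":0,"rx":0,"ry":0,"rz":0,"claw":0.3}
    - {"x":0,"y":0,"z":0,"rx":0,"ry":0,"rz":0,"claw":0.3}
    - {"x":0,"y":0,"z":-0.05,"rx":0,"ry":0,"rz":0,"claw":0.3}
    - {"x":0,"y":0,"z":-0.1,"rx":0,"ry":0,"rz":0,"claw":0.3}
    - {"x":0,"y":0,"z":-0.2,"rx":0,"ry":0,"rz":0,"claw":0.3}
    - {"x":0,"y":0.1,"z":-0.25,"rx":0,"ry":0,"rz":0,"claw":0.3}
    - {"x":-0.1,"y":0.3,"z":-0.3,"rx":0,"ry":0,"rz":0,"claw":0.3}
    - {"x":-0.1,"y":0.3,"z":-0.3,"rx":0,"ry":0,"rz":0,"claw":0.3}
    - {"x":-0.1,"y":0.3,"z":-0.3,"rx":0,"ry":0,"rz":0,"claw":0.3}
    - {"x":-0.1,"y":0.3,"z":-0.3,"rx":0,"ry":0,"rz":0,"claw":0.3}
    - {"x":-0.1,"y":0.3,"z":-0.3,"rx":0,"ry":0,"rz":0,"claw":0.3}

```text
time: 12.28
tool_pos: [0.5287, -0.3335, 0.225]
tool_rot: [3.141, -0.0, 0.001]
contact_force: [1.5, -0.1, 0.4]
opening: 0.0596
grip_force: 0.0
```

```bash
python3 - <<'E'
from mv import *
Is=[];Ss=[]
for k in range(4): Is.append(read_camera('top')[0].astype(float)); Ss.append(read_camera('scene')[0].astype(float))
I=np.mean(Is,0).astype(np.uint8);S=np.mean(Ss,0).astype(np.uint8); cv2.imwrite('pics/t5.png',I); cv2.imwrite('pics/s5.png',S)
f=lambda a:cv2.resize(a,(400,400),interpolation=cv2.INTER_CUBIC)
cv2.imwrite('pics/c5.png',np.hstack([f(I[165:265,285:385]),f(S[200:290,250:340])]))
go(.5996,-.1202,.10,0)
E
```

```text
t 12.68 shift [ 0.0936 -0.2799  0.1646] turn [-0.0013  0.0013  0.003 ] rows 6.1 yaw 0.002
```

View pics/c5.png

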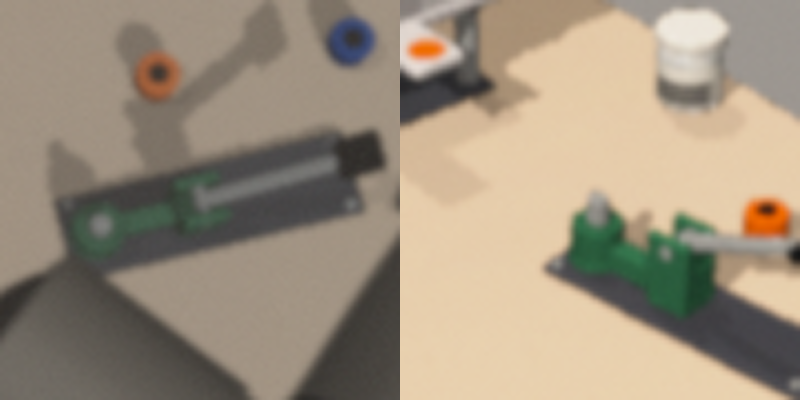

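```bash
python3 - <<'E'
from mv import *
I=cv2.imread('pics/t5.png');S=cv2.imread('pics/s5.png')
def cen(I,r0,r1,c0,c1,sign,thr):
    g=cv2.cvtColor(I,cv2.COLOR_BGR2GRAY).astype(float)[r0:r1,c0:c1]; W=np.clip(sign*(g-thr),0,None)
    r,c=np.mgrid[r0:r1,c0:c1]; return np.array([(W*r).sum(),(W*c).sum()])/W.sum()
for t in (92,100): r=cen(I,216,227,305,316,1,t); print('ram',r,atz('top',r,.06))
for t in (75,85): c=cen(I,178,188,319,330,-1,t); print('dot',c,atz('top',c,.028))
o=(.5995,-.1201)
p=camera_params('scene'); K=np.array([[p['fx'],0,p['cx']],[0,p['fy'],p['cy']],[0,0,1]])
g=cv2.cvtColor(S,cv2.COLOR_BGR2GRAY).astype(int)
print(g[240:256,286:304]); print(g[242:254,328:345])
c=cen(S,243,250,330,342,-1,100);print('sdot',c,atz('scene',c,.028))
# landmark nets
for k in ('top','scene'):
    for q in ('ram_top','cap_orange','jack'):
        for m in nets.landmark_of(k,q)[:1]: print(k,q,m['conf'],m['pixel'],atz(k,m['pixel'],.06 if q=='ram_top' else 0))
E
```

```text
ram [220.8011811  309.98031496] [ 0.48459644 -0.07098533  0.06      ]
ram [220.8        310.00327869] [ 0.48459798 -0.07105156  0.06      ]
dot [182.8877551  324.07142857] [ 0.60127889 -0.11989655  0.028     ]
dot [182.78923767 324.17040359] [ 0.60156953 -0.12020431  0.028     ]
[[208 209 208 208 208 207 209 208 209 209 209 209 208 208 208 208 209 208]
 [209 209 208 208 207 208 207 205 205 207 209 208 207 207 208 209 208 208]
 [209 209 209 208 207 208 202 194 195 199 205 208 208 208 208 208 207 209]
 [209 208 209 209 208 204 193 178 177 185 196 203 206 208 208 208 207 209]
 [209 209 208 208 208 200 183 169 167 169 177 194 205 208 207 208 207 208]
 [209 209 209 209 206 194 169 159 158 152 152 177 200 206 207 209 208 207]
 [209 209 207 204 194 174 149 145 148 137 127 149 182 201 208 208 208 206]
 [209 207 199 179 159 139 136 140 139 127 109 111 143 178 200 206 206 199]
 [208 203 181 140 112 113 132 140 138 126 102  84 102 140 176 197 197 181]
 [207 199 167 116  91  99 122 134 135 123 100  82  87 107 141 173 176 162]
 [208 197 155 105  89  93 105 117 120 110  94  82  84  89 113 148 154 
[... 957 characters left out ...]
0 127 128 127 125 124 116 106 117 143 152 159 181 204 209 209]
 [116 117 120 121 121 118 114 106  99 115 143 156 166 183 195 199 199]
 [127 126 126 124 126 127 122 116 109 122 147 160 170 165 152 147 147]
 [146 147 144 144 146 150 154 146 133 138 149 154 144 111  76  66  65]]
sdot [246.68534483 332.08189655] [ 0.60083646 -0.12279101  0.028     ]
top ram_top 0.61 [219.0, 310.3] [ 0.48979768 -0.07211579  0.06      ]
top cap_orange 0.65 [183.6, 322.2] [ 0.60496402 -0.11711715  0.        ]
top jack 0.69 [224.7, 245.8] [0.48607794 0.11698443 0.        ]
scene ram_top 0.6 [243.9, 294.5] [ 0.48509855 -0.07480241  0.06      ]
scene cap_orange 0.48 [266.0, 310.9] [ 0.50550793 -0.13252063  0.        ]
```

step_arm:
  steps:
    - {"x":0.0936,"y":-0.28,"z":0.14,"rx":0,"ry":0,"rz":0,"claw":0.3}
    - {"x":0.0936,"y":-0.28,"z":0.14,"rx":0,"ry":0,"rz":0,"claw":0.3}
    - {"x":0.0936,"y":-0.28,"z":0.14,"rx":0,"ry":0,"rz":0,"claw":0.3}
    - {"x":0.0936,"y":-0.28,"z":0.14,"rx":0,"ry":0,"rz":0,"claw":0.3}
    - {"x":0.0936,"y":-0.28,"z":0.14,"rx":0,"ry":0,"rz":0,"claw":0.3}
    - {"x":0.0936,"y":-0.28,"z":0.14,"rx":0,"ry":0,"rz":0,"claw":0.3}
    - {"x":0.0936,"y":-0.28,"z":0.14,"rx":0,"ry":0,"rz":0,"claw":0.3}
    - {"x":0.0936,"y":-0.28,"z":0.14,"rx":0,"ry":0,"rz":0,"claw":0.3}

```text
time: 13.65
tool_pos: [0.5997, -0.1198, 0.118]
tool_rot: [-3.141, 0.002, 0.004]
contact_force: [-0.3, -0.1, -0.5]
opening: 0.0597
grip_force: 0.0
```

```bash
python3 mv.py .5995 -.1201 .0042 0
```

```text
t 13.65 shift [1.000e-04 5.000e-04 1.517e-01] turn [-0.0006  0.0027  0.0053] rows 2.7 yaw 0.004
```

step_arm:
  steps:
    - {"x":0,"y":0.0005,"z":0.05,"rx":0,"ry":0,"rz":0.004,"claw":0.3}
    - {"x":0,"y":0.0005,"z":0.1,"rx":0,"ry":0,"rz":0.004,"claw":0.3}
    - {"x":0,"y":0.0005,"z":0.14,"rx":0,"ry":0,"rz":0.004,"claw":0.3}
    - {"x":0,"y":0.0005,"z":0.151,"rx":0,"ry":0,"rz":0.004,"claw":0.3}
    - {"x":0,"y":0.0005,"z":0.151,"rx":0,"ry":0,"rz":0.004,"claw":-1}
    - {"x":0,"y":0.0005,"z":0.151,"rx":0,"ry":0,"rz":0.004,"claw":-1}
    - {"x":0,"y":0.0005,"z":0.151,"rx":0,"ry":0,"rz":0.004,"claw":-1}
    - {"x":0,"y":0.0005,"z":0.151,"rx":0,"ry":0,"rz":0.004,"claw":-1}
    - {"x":0,"y":0.0005,"z":0.151,"rx":0,"ry":0,"rz":0.004,"claw":-1}
    - {"x":0,"y":0.0005,"z":0.151,"rx":0,"ry":0,"rz":0.004,"claw":-1}
  squeeze: 20

```text
time: 14.48
tool_pos: [0.6011, -0.1229, 0.0079]
tool_rot: [3.14, -0.004, -0.003]
contact_force: [0.4, -0.5, 6.9]
opening: 0.0328
grip_force: 20.0
```

```bash
python3 mv.py .483 -.0706 .075 0
```

```text
t 14.48 shift [-0.1574 -0.0692 -0.0901] turn [ 0.0019 -0.0047 -0.0034] rows 3.5 yaw -0.003
```

step_arm:
  steps:
    - {"x":0,"y":0,"z":0,"rx":0,"ry":0,"rz":0,"claw":-1}
    - {"x":0,"y":0,"z":0,"rx":0,"ry":0,"rz":0,"claw":-1}

```text
time: 14.65
tool_pos: [0.6011, -0.1229, 0.0079]
tool_rot: [3.14, -0.004, -0.003]
contact_force: [-0.4, -0.5, 6.6]
opening: 0.0333
grip_force: 20.0
```

```bash
python3 - <<'E'
from mv import *
S=read_camera('scene')[0];J=read_camera('top')[0]
f=lambda a:cv2.resize(a,(400,400),interpolation=cv2.INTER_CUBIC)
cv2.imwrite('pics/c6.png',np.hstack([f(S[210:270,300:360]),f(J[150:210,290:350])]))
o=robot.observe();print(o['qpos'],o['joint_efforts'],o['torque'])
E
```

```text
[-3.26369972e-01  7.34536202e-01  1.50773771e+00 -3.70894035e-04
  8.95343879e-01  1.24722401e+00] [ 3.61108007e-01 -5.20501041e+01 -1.72671139e+01  1.73306367e-01
 -2.20772205e-01 -1.35435892e-02] [-0.03267136  0.14301064 -0.06872898]
```

View pics/c6.png

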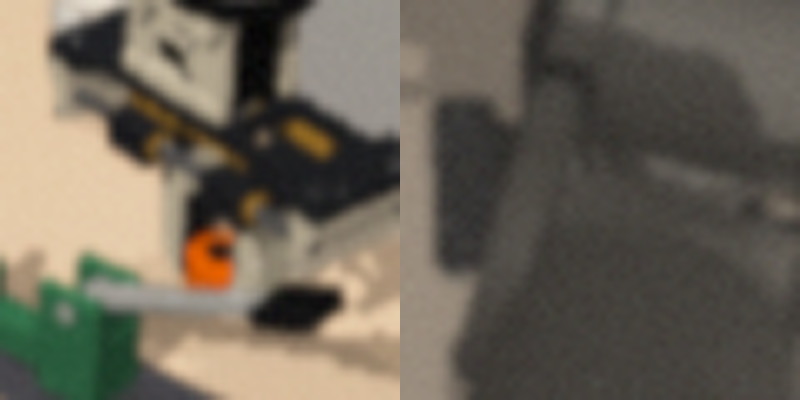

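step_arm:
  steps:
    - {"x":0,"y":0,"z":0,"rx":0,"ry":0,"rz":0,"claw":0.3}
    - {"x":0,"y":0,"z":0,"rx":0,"ry":0,"rz":0,"claw":0.3}
    - {"x":0,"y":0,"z":0,"rx":0,"ry":0,"rz":0,"claw":0.3}
    - {"x":0,"y":0,"z":0,"rx":0,"ry":0,"rz":0,"claw":0.3}

```text
time: 15.08
tool_pos: [0.5997, -0.1223, 0.0058]
tool_rot: [3.142, 0.0, -0.003]
contact_force: [0.2, 1.3, 0.6]
opening: 0.0552
grip_force: 0.0
```

step_arm:
  steps:
    - {"x":0,"y":0,"z":0.002,"rx":0,"ry":0,"rz":0,"claw":-1}
    - {"x":0,"y":0,"z":0.002,"rx":0,"ry":0,"rz":0,"claw":-1}
    - {"x":0,"y":0,"z":0.002,"rx":0,"ry":0,"rz":0,"claw":-1}
    - {"x":0,"y":0,"z":0.002,"rx":0,"ry":0,"rz":0,"claw":-1}
    - {"x":0,"y":0,"z":0.002,"rx":0,"ry":0,"rz":0,"claw":-1}
    - {"x":0,"y":0,"z":0.002,"rx":0,"ry":0,"rz":0,"claw":-1}
  squeeze: 10

```text
time: 15.58
tool_pos: [0.5998, -0.1223, 0.0042]
tool_rot: [3.142, 0.0, -0.003]
contact_force: [-0.5, 0.5, -0.6]
opening: 0.0336
grip_force: 10.0
```

```bash
python3 mv.py .483 -.0706 .075 0
```

```text
t 15.58 shift [-0.1559 -0.0686 -0.0944] turn [ 0.      0.0001 -0.0035] rows 3.5 yaw -0.003
```

step_arm:
  steps:
    - {"x":0,"y":0,"z":-0.05,"rx":0,"ry":0,"rz":0,"claw":-1}
    - {"x":0,"y":0,"z":-0.0944,"rx":0,"ry":0,"rz":0,"claw":-1}
    - {"x":-0.05,"y":-0.022,"z":-0.0944,"rx":0,"ry":0,"rz":0,"claw":-1}
    - {"x":-0.1,"y":-0.044,"z":-0.0944,"rx":0,"ry":0,"rz":0,"claw":-1}
    - {"x":-0.14,"y":-0.062,"z":-0.0944,"rx":0,"ry":0,"rz":0,"claw":-1}
    - {"x":-0.156,"y":-0.0686,"z":-0.0944,"rx":0,"ry":0,"rz":0,"claw":-1}
    - {"x":-0.156,"y":-0.0686,"z":-0.0944,"rx":0,"ry":0,"rz":0,"claw":-1}
    - {"x":-0.156,"y":-0.0686,"z":-0.0944,"rx":0,"ry":0,"rz":0,"claw":-1}
    - {"x":-0.156,"y":-0.0686,"z":-0.0944,"rx":0,"ry":0,"rz":0,"claw":-1}
    - {"x":-0.156,"y":-0.0686,"z":-0.0944,"rx":0,"ry":0,"rz":0,"claw":-1}

```text
time: 16.42
tool_pos: [0.4843, -0.0712, 0.0751]
tool_rot: [3.141, -0.001, -0.003]
contact_force: [-0.6, 0.6, -1.0]
opening: 0.0337
grip_force: 10.0
```

```bash
python3 mv.py .483 -.0706 .0465 0
```

```text
t 16.42 shift [-0.0018 -0.0008  0.0382] turn [ 0.0007 -0.0018 -0.0039] rows 0.7 yaw -0.003
```

Lower slowly to just past the ram's top and check the force.

step_arm:
  steps:
    - {"x":-0.0014,"y":-0.0008,"z":0.008,"rx":0,"ry":0,"rz":0,"claw":-1}
    - {"x":-0.0014,"y":-0.0008,"z":0.014,"rx":0,"ry":0,"rz":0,"claw":-1}
    - {"x":-0.0014,"y":-0.0008,"z":0.018,"rx":0,"ry":0,"rz":0,"claw":-1}
    - {"x":-0.0014,"y":-0.0008,"z":0.018,"rx":0,"ry":0,"rz":0,"claw":-1}

```text
time: 16.75
tool_pos: [0.4814, -0.0699, 0.0604]
tool_rot: [-3.141, 0.002, -0.003]
contact_force: [-0.4, 0.7, -0.7]
opening: 0.0337
grip_force: 10.0
```

step_arm:
  steps:
    - {"x":0,"y":0,"z":0.008,"rx":0,"ry":0,"rz":0,"claw":-1}
    - {"x":0,"y":0,"z":0.014,"rx":0,"ry":0,"rz":0,"claw":-1}
    - {"x":0,"y":0,"z":0.0175,"rx":0,"ry":0,"rz":0,"claw":-1}
    - {"x":0,"y":0,"z":0.0175,"rx":0,"ry":0,"rz":0,"claw":-1}

```text
time: 17.08
tool_pos: [0.4816, -0.0699, 0.0477]
tool_rot: [-3.141, 0.001, -0.003]
contact_force: [-0.9, 0.5, -0.5]
opening: 0.0335
grip_force: 10.0
```

step_arm:
  steps:
    - {"x":0,"y":0,"z":0,"rx":0,"ry":0,"rz":0,"claw":0.1}
    - {"x":0,"y":0,"z":0,"rx":0,"ry":0,"rz":0,"claw":0.1}
    - {"x":0,"y":0,"z":0,"rx":0,"ry":0,"rz":0,"claw":0.1}
    - {"x":0,"y":0,"z":0,"rx":0,"ry":0,"rz":0,"claw":0.1}
    - {"x":0,"y":0,"z":-0.03,"rx":0,"ry":0,"rz":0,"claw":0.1}
    - {"x":0,"y":0,"z":-0.08,"rx":0,"ry":0,"rz":0,"claw":0.1}
    - {"x":0,"y":0,"z":-0.13,"rx":0,"ry":0,"rz":0,"claw":0.1}
    - {"x":0,"y":0.1,"z":-0.18,"rx":0,"ry":0,"rz":-0.15,"claw":1}
    - {"x":0,"y":0.2,"z":-0.2,"rx":0,"ry":0,"rz":-0.3,"claw":1}
    - {"x":0,"y":0.3,"z":-0.2,"rx":0,"ry":0,"rz":-0.45,"claw":1}
    - {"x":0,"y":0.4,"z":-0.2,"rx":0,"ry":0,"rz":-0.6,"claw":1}
    - {"x":0,"y":0.4,"z":-0.2,"rx":0,"ry":0,"rz":-0.75,"claw":1}

```text
time: 18.08
tool_pos: [0.4815, -0.2621, 0.1892]
tool_rot: [3.14, -0.001, 0.586]
contact_force: [1.1, -0.5, 0.2]
opening: 0.0794
grip_force: 0.0
```

step_arm:
  steps:
    - {"x":0,"y":0,"z":0,"rx":0,"ry":0,"rz":-0.15,"claw":1}
    - {"x":0,"y":0,"z":0,"rx":0,"ry":0,"rz":-0.3,"claw":1}
    - {"x":0,"y":0,"z":0,"rx":0,"ry":0,"rz":-0.45,"claw":1}
    - {"x":0,"y":0,"z":0,"rx":0,"ry":0,"rz":-0.6,"claw":1}
    - {"x":0,"y":0,"z":0,"rx":0,"ry":0,"rz":-0.75,"claw":1}
    - {"x":0,"y":0,"z":0,"rx":0,"ry":0,"rz":-0.9,"claw":1}
    - {"x":0,"y":0,"z":0,"rx":0,"ry":0,"rz":-1.0,"claw":1}

```text
time: 18.67
tool_pos: [0.4815, -0.2604, 0.1884]
tool_rot: [3.142, 0.0, 1.371]
contact_force: [-0.3, 0.0, 0.3]
opening: 0.0914
grip_force: 0.0
```

```bash
python3 - <<'E'
from mv import *
I=np.mean([read_camera('top')[0].astype(float) for _ in range(3)],0).astype(np.uint8); S=read_camera('scene')[0]; cv2.imwrite('pics/t7.png',I);cv2.imwrite('pics/s7.png',S)
f=lambda a:cv2.resize(a,(400,400),interpolation=cv2.INTER_CUBIC)
cv2.imwrite('pics/c7.png',np.hstack([f(I[175:275,290:390]),f(S[200:290,250:340])]))
m=nets.masks_of('top','jack')
if m: 
    rc=np.argwhere(m[0]['region']); print(m[0]['conf'],m[0]['box'],len(rc))
I5=cv2.imread('pics/t5.png'); g=cv2.cvtColor(I5,cv2.COLOR_BGR2GRAY)
B=np.zeros_like(g); B[190:240,295:385]=((g<88)[190:240,295:385])*255
print(o:=robot.observe()['tool_pos'],robot.observe()['tool_rot'])
E
```

```text
0.58 [299.7, 197.8, 379.3, 233.5] 1400
[ 0.48161959 -0.26043615  0.18838861] [3.14145323e+00 1.09305309e-04 1.36251924e+00]
```

View pics/c7.png

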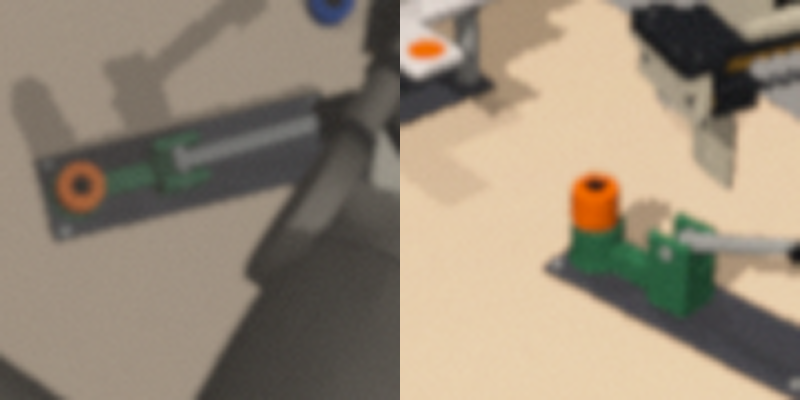

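```bash
python3 - <<'E'
from mv import *
z=lambda x,y,h:atz('top',[175+y/4,290+x/4],h)[:2]
for a,b in [((38,158),(316,88)),((54,241),(258,190))]:
    d=z(*a,.008)-z(*b,.008); print('edge yaw',np.arctan2(d[1],d[0]))
a=z(185,158,.062)-0; b=z(312,122,.092); d=a-b; print('handle yaw',np.arctan2(d[1],d[0]))
print('tower',z(180,160,.066))
# edges by contour of dark plate in early clean pic
I=cv2.imread('pics/top0.png'); J=nets
g=cv2.cvtColor(cv2.imread('pics/t5.png'),cv2.COLOR_BGR2GRAY).astype(float)
pts=[];pl=[]
for c in range(305,352,2):
    col=cv2.GaussianBlur(g,(3,3),0)[:,c]; dg=np.diff(col)
    r=np.arange(195,215)[np.argmin(dg[195:215])]; pts.append((c,r+.5))
    r=np.arange(212,240)[np.argmax(dg[212:240])]; pl.append((c,r+.5))
for P in (pts,pl):
    vx,vy,x0,y0=cv2.fitLine(np.float32(P),cv2.DIST_HUBER,0,.01,.01).ravel()
    A=atz('top',[y0-vy/vx*30,x0-30],.008)[:2];B=atz('top',[y0+vy/vx*30,x0+30],.008)[:2];d=A-B;print('fit yaw',np.arctan2(d[1],d[0]),A,B)
E
```

```text
edge yaw 1.7910349810264525
edge yaw 1.7878157891530237
handle yaw 1.7848779987579426
tower [ 0.49856938 -0.14302908]
fit yaw 1.7929587138206098 [ 0.50997014 -0.0320873 ] [ 0.55098446 -0.2136541 ]
fit yaw 1.7760846213960202 [ 0.44890651 -0.0483296 ] [ 0.48644576 -0.22861469]
```

```bash
python3 mv.py .4987 -.1437 .10 1.788
```

```text
t 18.92 shift [ 0.157  -0.0099  0.1178] turn [ 1.000e-04  2.000e-04 -5.417e-01] rows 3.5 yaw 1.363
```

step_arm:
  steps:
    - {"x":0.05,"y":-0.003,"z":0,"rx":0,"ry":0,"rz":-0.15,"claw":1}
    - {"x":0.1,"y":-0.006,"z":0.0,"rx":0,"ry":0,"rz":-0.3,"claw":1}
    - {"x":0.157,"y":-0.01,"z":0.03,"rx":0,"ry":0,"rz":-0.45,"claw":1}
    - {"x":0.157,"y":-0.01,"z":0.07,"rx":0,"ry":0,"rz":-0.542,"claw":1}
    - {"x":0.157,"y":-0.01,"z":0.118,"rx":0,"ry":0,"rz":-0.542,"claw":1}
    - {"x":0.157,"y":-0.01,"z":0.118,"rx":0,"ry":0,"rz":-0.542,"claw":1}
    - {"x":0.157,"y":-0.01,"z":0.118,"rx":0,"ry":0,"rz":-0.542,"claw":1}

```text
time: 19.5
tool_pos: [0.4975, -0.1432, 0.0991]
tool_rot: [-3.139, -0.002, 1.789]
contact_force: [-0.8, -0.3, 0.2]
opening: 0.0918
grip_force: 0.0
```

```bash
python3 mv.py .4987 -.1437 .029 1.788
```

```text
t 19.5 shift [-0.0011  0.0017  0.0934] turn [-0.0039 -0.0027  0.0017] rows 1.7 yaw 1.789
```

step_arm:
  steps:
    - {"x":0,"y":0.001,"z":0.04,"rx":0,"ry":0,"rz":0,"claw":1}
    - {"x":0,"y":0.001,"z":0.08,"rx":0,"ry":0,"rz":0,"claw":1}
    - {"x":0,"y":0.001,"z":0.0935,"rx":0,"ry":0,"rz":0,"claw":1}
    - {"x":0,"y":0.001,"z":0.0935,"rx":0,"ry":0,"rz":0,"claw":0.2}
    - {"x":0,"y":0.001,"z":0.0935,"rx":0,"ry":0,"rz":0,"claw":0.2}
    - {"x":0,"y":0.001,"z":0.0935,"rx":0,"ry":0,"rz":0,"claw":0}
    - {"x":0,"y":0.001,"z":0.0935,"rx":0,"ry":0,"rz":0,"claw":-1}
    - {"x":0,"y":0.001,"z":0.0935,"rx":0,"ry":0,"rz":0,"claw":-1}
    - {"x":0,"y":0.001,"z":0.0935,"rx":0,"ry":0,"rz":0,"claw":-1}
    - {"x":0,"y":0.001,"z":0.0935,"rx":0,"ry":0,"rz":0,"claw":-1}
    - {"x":0,"y":0.001,"z":0.0935,"rx":0,"ry":0,"rz":0,"claw":-1}
  squeeze: 40

```text
time: 20.42
tool_pos: [0.4992, -0.1435, 0.03]
tool_rot: [3.141, 0.0, 1.791]
contact_force: [-0.5, 0.0, 0.1]
opening: 0.0428
grip_force: 0.0
```

```bash
python3 mv.py .4737 .0491 .034 1.62
```

```text
t 20.42 shift [ 0.258   0.0228 -0.0054] turn [0.0005 0.0004 0.2173] rows 4.7 yaw 1.791
```

step_arm:
  steps:
    - {"x":0,"y":0,"z":0,"rx":0,"ry":0,"rz":0,"claw":-1}
    - {"x":0,"y":0,"z":0,"rx":0,"ry":0,"rz":0,"claw":-1}
    - {"x":0,"y":0,"z":0,"rx":0,"ry":0,"rz":0,"claw":-1}
    - {"x":0,"y":0,"z":-0.007,"rx":0,"ry":0,"rz":0,"claw":-1}
    - {"x":0,"y":0,"z":-0.007,"rx":0,"ry":0,"rz":0,"claw":-1}
    - {"x":0,"y":0,"z":-0.007,"rx":0,"ry":0,"rz":0,"claw":-1}

```text
time: 20.92
tool_pos: [0.4985, -0.1433, 0.0344]
tool_rot: [-3.14, -0.001, 1.791]
contact_force: [-0.3, -0.7, -9.2]
opening: 0.0359
grip_force: 39.9
```

```bash
python3 mv.py .4737 .0491 .034 1.62
python3 - <<'E'
from mv import *
S=read_camera('scene')[0]; cv2.imwrite('pics/s8.png',S)
I=read_camera('top')[0];cv2.imwrite('pics/t8.png',I)
f=lambda a:cv2.resize(a,(400,400),interpolation=cv2.INTER_CUBIC)
cv2.imwrite('pics/c8.png',np.hstack([f(S[200:300,250:350]),f(I[180:260,290:370])]))
E
```

```text
t 20.92 shift [0.2575 0.0237 0.0007] turn [-0.0018 -0.0009  0.2174] rows 4.7 yaw 1.791
```

View pics/c8.png

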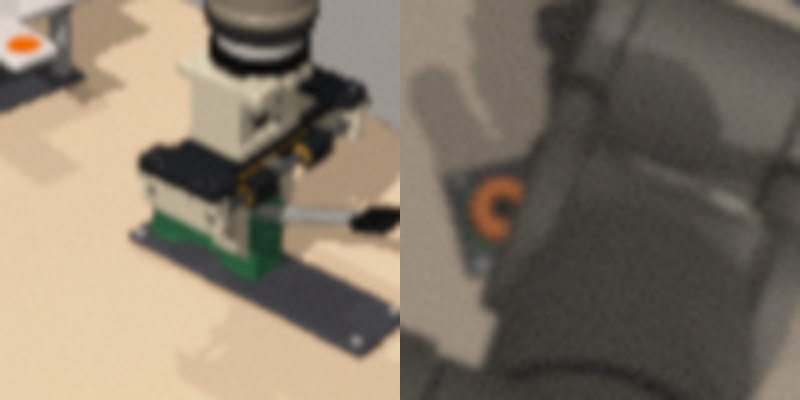

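step_arm:
  steps:
    - {"x":0.01,"y":0.004,"z":0,"rx":0,"ry":0,"rz":0.05,"claw":-1}
    - {"x":0.03,"y":0.01,"z":0,"rx":0,"ry":0,"rz":0.1,"claw":-1}
    - {"x":0.06,"y":0.014,"z":0,"rx":0,"ry":0,"rz":0.16,"claw":-1}
    - {"x":0.09,"y":0.018,"z":0,"rx":0,"ry":0,"rz":0.217,"claw":-1}
    - {"x":0.12,"y":0.02,"z":0,"rx":0,"ry":0,"rz":0.217,"claw":-1}
    - {"x":0.15,"y":0.022,"z":0,"rx":0,"ry":0,"rz":0.217,"claw":-1}
    - {"x":0.15,"y":0.022,"z":0,"rx":0,"ry":0,"rz":0.217,"claw":-1}
    - {"x":0.15,"y":0.022,"z":0,"rx":0,"ry":0,"rz":0.217,"claw":-1}

```text
time: 21.68
tool_pos: [0.4901, -0.029, 0.0346]
tool_rot: [-3.14, -0.0, 1.623]
contact_force: [0.1, -1.1, -8.5]
opening: 0.036
grip_force: 39.9
```

```bash
python3 mv.py .4739 .0489 .034 1.62
python3 - <<'E'
from m import *
S=read_camera('scene')[0];I=read_camera('top')[0];cv2.imwrite('pics/t9.png',I);cv2.imwrite('pics/s9.png',S)
for n,c,J,box,z in [('lift','top',I,(215,240,230,255),.094),('lift','scene',S,(195,220,240,270),.094),('cap','top',I,(210,240,262,310),.07),('cap','scene',S,(215,250,250,300),.06)]:
    try:
        p,s=blob(J,2,18,box,110,60); print(n,c,p.round(1),s,atz(c,p,z).round(4))
    except Exception as e: print(n,c,'none')
E
```

```text
t 21.68 shift [ 0.1049 -0.0162  0.0008] turn [-0.0014 -0.0001  0.0033] rows 1.9 yaw 1.623
lift top [225.8 241.6] [238 222   9   9  66] [0.4716 0.124  0.094 ]
lift scene [210.6 255.5] [252 209   8   4  28] [0.4716 0.122  0.094 ]
cap top [220.2 266.5] [263 215   8  12  57] [0.4885 0.0539 0.07  ]
cap scene [226.4 284.1] [281 222   9  10  26] [0.5211 0.0273 0.06  ]
```

step_arm:
  steps:
    - {"x":0.025,"y":-0.012,"z":0,"rx":0,"ry":0,"rz":0,"claw":-1}
    - {"x":0.05,"y":-0.0157,"z":0,"rx":0,"ry":0,"rz":0,"claw":-1}
    - {"x":0.075,"y":-0.0157,"z":0,"rx":0,"ry":0,"rz":0,"claw":-1}
    - {"x":0.095,"y":-0.0157,"z":0,"rx":0,"ry":0,"rz":0,"claw":-1}
    - {"x":0.1053,"y":-0.0157,"z":0,"rx":0,"ry":0,"rz":0,"claw":-1}
    - {"x":0.1053,"y":-0.0157,"z":0,"rx":0,"ry":0,"rz":0,"claw":-1}
    - {"x":0.1053,"y":-0.0157,"z":0,"rx":0,"ry":0,"rz":0,"claw":-1}
    - {"x":0.1053,"y":-0.0157,"z":0.003,"rx":0,"ry":0,"rz":0,"claw":-1}
    - {"x":0.1053,"y":-0.0157,"z":0.0062,"rx":0,"ry":0,"rz":0,"claw":-1}
    - {"x":0.1053,"y":-0.0157,"z":0.0062,"rx":0,"ry":0,"rz":0,"claw":-1}
    - {"x":0.1053,"y":-0.0157,"z":0.0062,"rx":0,"ry":0,"rz":0,"claw":-1}

```text
time: 22.7
tool_pos: [0.475, 0.0476, 0.03]
tool_rot: [-3.141, 0.0, 1.619]
contact_force: [0.2, 1.0, -8.9]
opening: 0.0359
grip_force: 39.9
```

```bash
python3 - <<'E'
from mv import *
go(.4743,.0492,.03,1.62)
S=read_camera('scene')[0];I=read_camera('top')[0];cv2.imwrite('pics/t10.png',I);cv2.imwrite('pics/s10.png',S)
f=lambda a:cv2.resize(a,(400,400),interpolation=cv2.INTER_CUBIC)
cv2.imwrite('pics/c10.png',np.hstack([f(S[180:260,230:310]),f(I[180:260,220:300])]))
E
```

```text
t 22.7 shift [ 0.0021 -0.0008  0.0001] turn [-0.0005  0.0001 -0.0008] rows 0.0 yaw 1.619
```

View pics/c10.png

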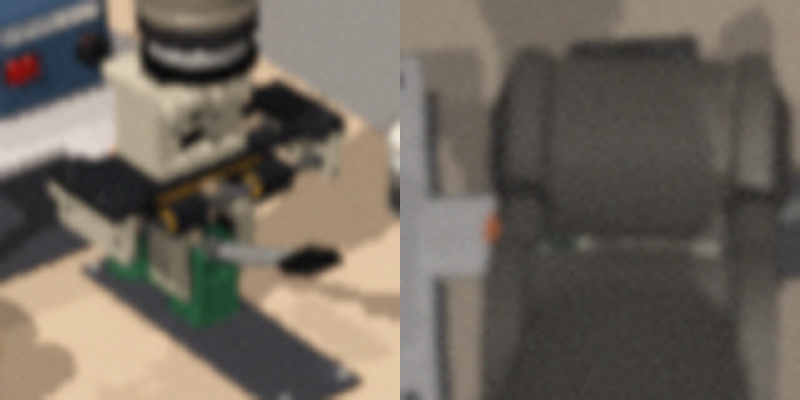

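step_arm:
  steps:
    - {"x":0.002,"y":0,"z":0.0008,"rx":0,"ry":0,"rz":0,"claw":-1}
    - {"x":0.002,"y":0,"z":0.0012,"rx":0,"ry":0,"rz":0,"claw":-1}
    - {"x":0.002,"y":0,"z":0.0012,"rx":0,"ry":0,"rz":0,"claw":-1}

```text
time: 23.05
tool_pos: [0.4751, 0.0495, 0.0298]
tool_rot: [3.141, 0.0, 1.62]
contact_force: [-1.0, -3.2, -2.3]
opening: 0.0356
grip_force: 39.9
```

step_arm:
  steps:
    - {"x":0,"y":0,"z":0,"rx":0,"ry":0,"rz":0,"claw":0.1}
    - {"x":0,"y":0,"z":0,"rx":0,"ry":0,"rz":0,"claw":0.2}
    - {"x":0,"y":0,"z":0,"rx":0,"ry":0,"rz":0,"claw":0.3}
    - {"x":0,"y":0,"z":0,"rx":0,"ry":0,"rz":0,"claw":0.3}
    - {"x":0,"y":0,"z":-0.03,"rx":0,"ry":0,"rz":0,"claw":0.3}
    - {"x":0,"y":0,"z":-0.08,"rx":0,"ry":0,"rz":0,"claw":0.3}
    - {"x":0,"y":0,"z":-0.13,"rx":0,"ry":0,"rz":0,"claw":0.3}
    - {"x":-0.03,"y":0,"z":-0.16,"rx":0,"ry":0,"rz":0,"claw":0.3}
    - {"x":-0.1,"y":0,"z":-0.16,"rx":0,"ry":0,"rz":0,"claw":-1}
    - {"x":-0.18,"y":0,"z":-0.16,"rx":0,"ry":0,"rz":0,"claw":-1}
    - {"x":-0.28,"y":0,"z":-0.16,"rx":0,"ry":0,"rz":0,"claw":-1}
    - {"x":-0.28,"y":0,"z":-0.16,"rx":0,"ry":0,"rz":0,"claw":-1}

```text
time: 24.05
tool_pos: [0.4843, -0.1409, 0.1499]
tool_rot: [3.14, 0.001, 1.621]
contact_force: [0.2, -0.0, -0.3]
opening: 0.0375
grip_force: 0.0
```

```bash
python3 - <<'E'
from mv import *
u=np.array([np.cos(1.62),np.sin(1.62)]); T=np.array([.4751,.0495])
P=T-.107*u; print('pad',P); go(P[0],P[1],.115,1.62)
S=read_camera('scene')[0];I=read_camera('top')[0];cv2.imwrite('pics/t11.png',I);cv2.imwrite('pics/s11.png',S)
f=lambda a:cv2.resize(a,(400,400),interpolation=cv2.INTER_CUBIC)
cv2.imwrite('pics/c11.png',np.hstack([f(S[190:270,235:315]),f(I[180:270,220:310])]))
for c in('top','scene'):
    for m in nets.landmark_of(c,'handle_pad')[:1]: print(c,m['conf'],atz(c,m['pixel'],.106))
E
```

```text
pad [ 0.48036267 -0.0573705 ]
t 24.05 shift [0.1116 0.0003 0.0465] turn [0.0017 0.0007 0.0012] rows 2.2 yaw 1.621
top 0.84 [ 0.47445814 -0.05678845  0.106     ]
scene 0.51 [ 0.49196937 -0.05320189  0.106     ]
```

View pics/c11.png

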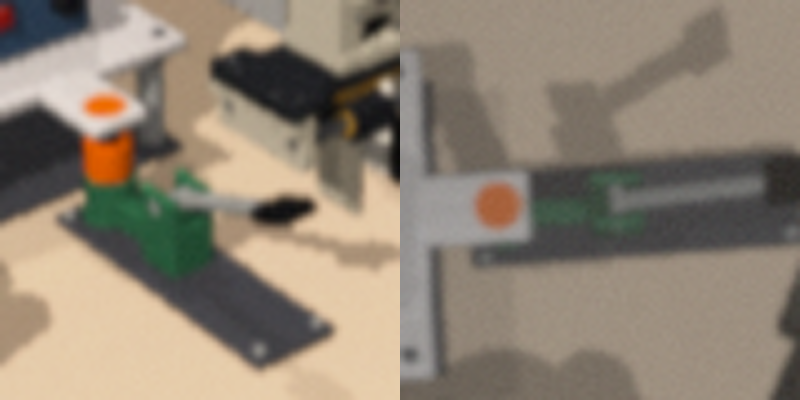

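step_arm:
  steps:
    - {"x":0.05,"y":0,"z":0,"rx":0,"ry":0,"rz":0,"claw":-1}
    - {"x":0.105,"y":0,"z":0.02,"rx":0,"ry":0,"rz":0,"claw":-1}
    - {"x":0.105,"y":0,"z":0.042,"rx":0,"ry":0,"rz":0,"claw":-1}
    - {"x":0.105,"y":0,"z":0.042,"rx":0,"ry":0,"rz":0,"claw":-1}
    - {"x":0.105,"y":0,"z":0.042,"rx":0,"ry":0,"rz":0,"claw":-1}
    - {"x":0.105,"y":0,"z":0.042,"rx":0,"ry":0,"rz":0,"claw":-1}
  squeeze: 20

```text
time: 24.75
tool_pos: [0.4809, -0.0605, 0.1186]
tool_rot: [3.141, 0.001, 1.621]
contact_force: [0.1, -0.0, 0.1]
opening: 0.0005
grip_force: 0.0
```

step_arm:
  steps:
    - {"x":0,"y":0,"z":0.015,"rx":0,"ry":0,"rz":0,"claw":-1}
    - {"x":-0.002,"y":0,"z":0.03,"rx":0,"ry":0,"rz":0,"claw":-1}
    - {"x":-0.004,"y":0,"z":0.045,"rx":0,"ry":0,"rz":0,"claw":-1}
    - {"x":-0.006,"y":0,"z":0.06,"rx":0,"ry":0,"rz":0,"claw":-1}
    - {"x":-0.007,"y":0,"z":0.072,"rx":0,"ry":0,"rz":0,"claw":-1}
    - {"x":-0.007,"y":0,"z":0.08,"rx":0,"ry":0,"rz":0,"claw":-1}
    - {"x":-0.007,"y":0,"z":0.08,"rx":0,"ry":0,"rz":0,"claw":-1}

```text
time: 25.33
tool_pos: [0.4823, -0.0681, 0.059]
tool_rot: [3.138, 0.003, 1.619]
contact_force: [-2.2, -3.6, 10.1]
opening: 0.0001
grip_force: 4.8
```

step_arm:
  steps:
    - {"x":0,"y":0,"z":0.004,"rx":0,"ry":0,"rz":0,"claw":-1}
    - {"x":0,"y":0,"z":0.007,"rx":0,"ry":0,"rz":0,"claw":-1}
    - {"x":0,"y":0,"z":0.01,"rx":0,"ry":0,"rz":0,"claw":-1}
    - {"x":0,"y":0,"z":0.01,"rx":0,"ry":0,"rz":0,"claw":-1}
    - {"x":0,"y":0,"z":0.01,"rx":0,"ry":0,"rz":0,"claw":-1}

```text
time: 25.75
tool_pos: [0.4825, -0.0681, 0.0543]
tool_rot: [3.137, 0.003, 1.619]
contact_force: [-7.0, -1.8, 29.2]
opening: 0.0009
grip_force: 14.4
```

```bash
python3 - <<'E'
from m import *
S=read_camera('scene')[0];I=read_camera('top')[0];cv2.imwrite('pics/t12.png',I);cv2.imwrite('pics/s12.png',S)
for n in(11,12):
    for c,box,p in (('top',(215,240,230,255),'t'),('scene',(200,220,245,268),'s')):
        b,s=blob(cv2.imread(f'pics/{p}{n}.png'),2,18,box,110,60); print(n,c,b.round(2),s)
f=lambda a:cv2.resize(a,(400,400),interpolation=cv2.INTER_CUBIC)
cv2.imwrite('pics/c12.png',np.hstack([f(S[190:270,235:315]),f(I[180:270,220:310])]))
E
```

```text
11 top [225.82 241.62] [237 222  10   9  68]
11 scene [217.94 256.56] [251 216  11   4  32]
12 top [225.06 240.97] [237 221   9   9  68]
12 scene [215.76 256.18] [251 212  11   8  76]
```

View pics/c12.png

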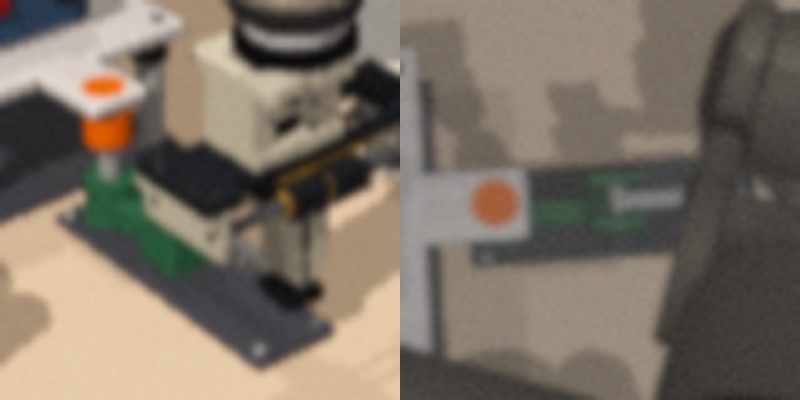

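step_arm:
  steps:
    - {"x":0.002,"y":0,"z":-0.025,"rx":0,"ry":0,"rz":0,"claw":-1}
    - {"x":0.004,"y":0,"z":-0.05,"rx":0,"ry":0,"rz":0,"claw":-1}
    - {"x":0.007,"y":0,"z":-0.075,"rx":0,"ry":0,"rz":0,"claw":-1}
    - {"x":0.007,"y":0,"z":-0.095,"rx":0,"ry":0,"rz":0,"claw":-1}
    - {"x":0.007,"y":0,"z":-0.095,"rx":0,"ry":0,"rz":0,"claw":-1}
    - {"x":0.007,"y":0,"z":-0.095,"rx":0,"ry":0,"rz":0,"claw":-1}
    - {"x":0.007,"y":0,"z":-0.095,"rx":0,"ry":0,"rz":0,"claw":-1}
    - {"x":0.007,"y":0,"z":-0.095,"rx":0,"ry":0,"rz":0,"claw":-1}

```text
time: 26.52
tool_pos: [0.4799, -0.0608, 0.1208]
tool_rot: [-3.14, -0.0, 1.62]
contact_force: [-0.7, 0.6, -0.3]
opening: 0.0004
grip_force: 0.0
```

```bash
python3 - <<'E'
from m import *
S=read_camera('scene')[0];I=read_camera('top')[0];cv2.imwrite('pics/t13.png',I);cv2.imwrite('pics/s13.png',S)
for n in(11,13):
    for c,box,p in (('top',(215,240,230,255),'t'),('scene',(200,220,245,268),'s')):
        b,s=blob(cv2.imread(f'pics/{p}{n}.png'),2,18,box,110,60); print(n,c,b.round(2),s)
a,b=[cv2.imread(f'pics/s{n}.png')[200:235,240:275].astype(int) for n in (11,13)]; print(abs(a-b).mean())
print(robot.observe()['tool_pos'])
E
```

```text
11 top [225.82 241.62] [237 222  10   9  68]
11 scene [217.94 256.56] [251 216  11   4  32]
13 top [225.78 241.57] [237 222  10   9  67]
13 scene [217.97 256.55] [251 216  11   4  31]
13.61061224489796
[ 0.47992308 -0.06062508  0.12074277]
```

step_arm:
  steps:
    - {"x":0,"y":0,"z":0.018,"rx":0,"ry":0,"rz":0,"claw":-1}
    - {"x":-0.002,"y":0,"z":0.035,"rx":0,"ry":0,"rz":0,"claw":-1}
    - {"x":-0.004,"y":0,"z":0.05,"rx":0,"ry":0,"rz":0,"claw":-1}
    - {"x":-0.006,"y":0,"z":0.065,"rx":0,"ry":0,"rz":0,"claw":-1}
    - {"x":-0.007,"y":0,"z":0.078,"rx":0,"ry":0,"rz":0,"claw":-1}
    - {"x":-0.007,"y":0,"z":0.086,"rx":0,"ry":0,"rz":0,"claw":-1}
    - {"x":-0.007,"y":0,"z":0.091,"rx":0,"ry":0,"rz":0,"claw":-1}
    - {"x":-0.007,"y":0,"z":0.0935,"rx":0,"ry":0,"rz":0,"claw":-1}
    - {"x":-0.007,"y":0,"z":0.0935,"rx":0,"ry":0,"rz":0,"claw":-1}
    - {"x":-0.007,"y":0,"z":0.0935,"rx":0,"ry":0,"rz":0,"claw":-1}
    - {"x":-0.007,"y":0,"z":0.0935,"rx":0,"ry":0,"rz":0,"claw":-1}

```text
time: 27.53
tool_pos: [0.4812, -0.0668, 0.0541]
tool_rot: [3.14, 0.002, 1.621]
contact_force: [-9.3, -3.8, 31.6]
opening: 0.0005
grip_force: 16.0
```

```bash
python3 - <<'E'
from m import *
S=read_camera('scene')[0];I=read_camera('top')[0];cv2.imwrite('pics/t14.png',I);cv2.imwrite('pics/s14.png',S)
for n in(12,14):
    for c,box,p in (('top',(215,240,230,255),'t'),('scene',(200,220,245,268),'s')):
        b,s=blob(cv2.imread(f'pics/{p}{n}.png'),2,18,box,110,60); print(n,c,b.round(2),s)
print(robot.observe()['tool_pos'],robot.observe()['contact_force'])
E
```

```text
12 top [225.06 240.97] [237 221   9   9  68]
12 scene [215.76 256.18] [251 212  11   8  76]
14 top [225.06 240.97] [237 221   9   9  68]
14 scene [215.76 256.18] [251 212  11   8  76]
[ 0.48119015 -0.0668157   0.05408123] [-8.03291689 -2.14355798 32.41313835]
```

```bash
python3 -c "
from cell import robot
print(robot.hand_in())"
```

```text
the job is handed in; nothing more can be done
None
```

The job is handed in with no verdict shown: the orange cap is on the ram, the jack is under the lift point, the first full stroke and return are done, and the handle is now held down at about 32 N with the deck raised, as the camera images show.

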